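Rewind the drying-shelf chart recorder

TASK

The clockwork of the chart recorder on the table has almost run down. Slide its window fully open to the left, wind the butterfly key clockwise, turn by turn, until the pointer of the gauge above it rests in the bracketed full zone once the key is let go (never wind past the zone: that strains the spring), then slide the window fully shut again. Leave the small cup, the stamp and the tile that stand by it and on it where they are.

Things in the scene. Friction and masses are not known exactly. Their poses are not given: they have to be found in the camera images.
- recorder: the chart recorder: fixed case with wooden cheeks, 212 deep (x) x 312 wide (y) x 166 mm high; origin under its centre; x front to back, y to its left seen from its front, z up. Its grey face rises from the front edge (52 mm high) backwards; its normal leans 32 degrees from vertical to the front. Face, left: fixed glass over a paper chart drum; right: the window with the key under it
- gauge (a point): pivot of the winding gauge's pointer, on the face above the window; x up the slope, y left, z out of the face. White plate 84 x 44 mm with seven ticks; thin black pointer 30 mm long, geared 1:4 to the key: 50 degrees left of straight up (x) at key angle 0, turning clockwise as the key is wound. Full zone: the heavy black bracket from 9 to 24 degrees right of straight up
- window_grip (a point): centre of the window's grip, 29 mm out from the face: black fin 12 mm thick (y), 44 mm long (x), its free edge 11.5 mm above this point, the window frame 20 mm below it, on the window's left edge bar. x up the slope, y left along the track, z straight out of the face. Window: aluminium frame with clear pane, 140 (y) x 135 x 6 mm, in two 9 mm high channels; covers the key when shut
- window (a joint): slide of the window: 0 fully shut, grows as it moves to the recorder's left (+y of the grip's axes), 0.136 m fully open (end stop); friction about 1 N; stays where it is left
- key_head (a point): centre of the brass butterfly head, on the key's axis: 37 mm wide (x), 9 mm thick (y, the way to pinch it), 23 mm high (z, out of the face along the axis); both sides alike. It sits in the middle of a 130 x 130 mm opening 58 mm deep: this point is 21 mm behind the face, the head's free edge 11 mm nearer, the ratchet wheel 30 mm deeper, the side walls 65 mm away
- key (a joint): key angle in rad, grows as it is wound clockwise seen from in front of the face; stops at 0 and 6.2. Full zone: 4.1 to 5.2. The spring turns it back with 0.03 N m at 0, 0.14 N m at 5.2; it turns stiffly when turned fast (0.04 N m per rad/s). A pawl on a 16-tooth ratchet holds it: let go, it springs back by up to one tooth (0.39 rad, a little more as the pawl settles) and stays
- small_cup_mid (a point): centre of a small white and brown cup, 65 mm across, 43 mm high, loose on the table to the right of the recorder: leave it
- clay_stamp_mid (a point): centre of a turned wooden clay stamp, 34 mm across, 54 mm high, loose on the table to the right of the recorder's front: leave it
- glaze_tile_mid (a point): centre of a glaze test tile, 37 x 58 x 9 mm, lying loose on the recorder's flat top ledge: leave it

How it is judged:
By the outcome, as a careful person would: the job done as asked, in the order asked, and still so for the second after the job is handed in, with the robot touching nothing.
It also fails if it takes over 72 s, if anything falls off the work surface, if the arm or the gripper's body presses on something with over 40 N, if the wrist force passes 120 N, or if a joint passes its speed limit or range.

ROBOT

A 6-joint arm with a two-finger parallel gripper is mounted at the origin on a cart in front of the work surface, level with it; the furniture and walls round the work are solid. World frame = base frame: x ahead of the robot, y to its left, z up, the work surface at z = 0. Lengths are in mm, angles in rad, forces in N, time in s.
With the tool pointing down it reaches from about 350 to 875 mm from the base axis. Payload 4.2 kg.
Tool frame: the origin (TCP) lies midway between the tips of the shut fingers; the grasp point (between the pads) lies 19 mm behind it; z points along the fingers, y is the line along which they close (so a half turn about z gives the same grasp; the last joint's range is limited). The gripper opens to 85 mm and grips with 20 to 120 N. Pads are 22 mm wide; open, the fingers measure 114 mm over their backs; the gripper's body (76 mm by 85 mm) begins 54 mm behind the grasp point. The pads swing forward as they close: fully open they stand 13 mm farther back than shut.
Start: joints at [1.514, 0.385, 0.008, 0, -1.194, -0.259], TCP at [194.078, 594.082, 231.312] pointing down, gripper open.
Joint ranges: [-3.14, 3.14], [-1.21, 2.06], [-1.07, 1.41], [-3.16, 2.05], [-2.99, -0.16], [-3.1, 3.1]. Speed limits (rad/s): [2.79, 2.79, 3.14, 3.14, 3.14, 3.14].

INTERFACE

Orientations are given as a unit quaternion [x, y, z, w].
In Python, from bench import arm gives the robot as it stands. The module is installed in compiled form; this text tells all that it offers.
- The arm moves only by the shell command python3 -m handwheel 'ROWS' [OPENING]. ROWS is JSON, a list of rows, each an object of numbers: "x", "y", "z": the shift along the world's x, y, z each as a share of 20 cm, from -1 to 1; "ax", "ay", "az": the turn, a rotation vector about the world's x, y, z each as a share of 90 degrees, from -1 to 1. In form: [{"x": .., "y": .., "z": .., "ax": .., "ay": .., "az": ..}, ...]. A call has exactly 8 rows; each row shifts and turns the commanded pose from where the row before left it; what a row does not reach is not made up. A row lasts 1/10 s, in which the tool goes at most 50 mm and 8.59 degrees, less where a joint would pass 70% of its speed; a pose out of reach is approached as far as the arm can. A call with a number of a shift or a turn outside -1 to 1 is refused whole. A call with a gripper value outside its range is refused whole. OPENING is the opening, from -1 (shut) to 1 (fully open), set as the call begins (- or left out, the last holds). The fingers move at their own pace and stop on an object; the grip force is fixed at half the most. Time passes only in rows, so rows that do not move let the fingers close, or fill a call up. It gives the time, the measured TCP pose, the force, the opening and the grip force at its end, in the units of the state.
- arm.read_state(): the state, without advancing time (a new reading comes with each control period).
- arm.get_image(name): name is "scene" or "top"; returns the picture (420x560x3 uint8, red, green, blue); there is no depth.
- arm.camera_params(name): a dict with "K" (3x3 intrinsics, pixels), "k1" (the pictures are not rectified: a ray, as slopes to the right and down, at radius r is drawn at 1 + k1 r^2 times it, then the intrinsics apply), "position" and "orientation" of the camera in the world. Camera axes: x right, y down, z forward; pixel columns grow to the right and rows downward; lengths in mm; the calibration is good to about 2 mm. A picture is of the moment at which its call begins. camera_params takes no time and is no camera call.
- arm.job_done(): hands the job in; it is judged then, once.
The state is a dict: "clock": time; "joints": joint angles; "joint_vel": joint speeds; "joint_efforts": joint torques, N m; "position": TCP position; "ee_rot": TCP orientation; "contact_force": force on the tool from outside, world axes, zero at the start; "wrist_torque": the same for the moment, N m; "gripper_width": finger opening in mm; "grasp_force": force on a finger pad.
Only numpy, scipy, OpenCV 4.12 (cv2) and the standard library are available. Lean on these libraries where they do the work, as an engineer would, in place of code of your own. Each camera call takes 0.05 s, during which the arm holds its last target. There are 200 camera calls.

## Working session

There is one attempt and no reset: what is moved stays moved. The work goes in short steps, Python scripts to look and compute and a shell command to move; the robot and the scene stay as the last step left them, time stands still between calls to the robot, and variables do not carry over. Pictures are saved under pics/ and viewed, at most 10 in all, crops included, and the job is handed in when it is done.

```bash
mkdir -p pics; python3 - <<'E'
from bench import arm
import cv2
for n in("scene","top"):
    im=arm.get_image(n); cv2.imwrite(f"pics/{n}0.png",cv2.cvtColor(im,cv2.COLOR_RGB2BGR)); print(n,arm.camera_params(n))
print(arm.read_state())
E
```

```text
scene {'K': array([[500.13081749,   0.        , 284.75746094],
       [  0.        , 500.13081749, 212.33785543],
       [  0.        ,   0.        ,   1.        ]]), 'k1': 0.05025100232502879, 'position': array([-127.62957176, -878.34160649,  640.89104236]), 'orientation': array([ 0.80597215, -0.32833931,  0.19017915, -0.45435017])}
top {'K': array([[451.18306724,   0.        , 277.01966481],
       [  0.        , 451.18306724, 209.69872036],
       [  0.        ,   0.        ,   1.        ]]), 'k1': -0.12863954213012435, 'position': array([ 348.60341745, -295.40257485, 1104.09362725]), 'orientation': array([-0.69716187,  0.71356421, -0.04925396,  0.04863627])}
{'clock': 0.1, 'joints': array([ 1.51360067e+00,  3.85487160e-01,  6.76681891e-03, -4.16908525e-04,
       -1.19401676e+00, -2.58588535e-01]), 'joint_vel': array([ 0.0021071 , -0.00105345,  0.00206464,  0.00181935,  0.00014142,
       -0.00125961]), 'joint_efforts': array([-4.53428984e-04, -3.93321025e+01,  1.88928133e+01,  4.19793382e+00,
       -2.60413552e-03,  4.22299891e-06]), 'position': array([193.93460059, 593.60112378, 230.33083178]), 'ee_rot': array([ 9.87548342e-01, -1.57312722e-01, -9.52264712e-05,  9.84950589e-04]), 'contact_force': array([ 0.31549356, -0.044269  ,  0.22503014]), 'wrist_torque': array([-0.04045512,  0.04561507, -0.02563998]), 'grasp_force': 0.0, 'gripper_width': 85.41339479308662}
```

View pics/scene0.png

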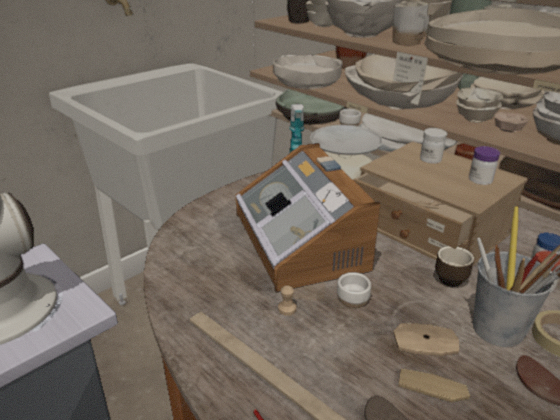

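View pics/top0.png

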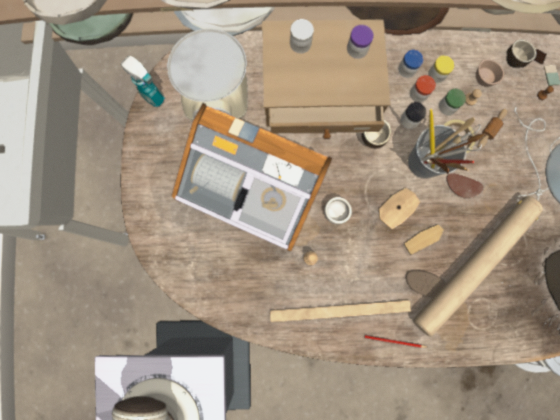

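View crops.

The recorder is at about (250,177) in the top view and (305,215) in the scene view. The grip is the black fin at (240,199) top and (277,204) scene. I'll zoom in.

```bash
python3 - <<'E'
import cv2
a=cv2.imread("pics/scene0.png")[140:300,225:390]; b=cv2.imread("pics/top0.png")[95:255,168:338]
r=lambda c:cv2.resize(c,None,fx=3.6 if 0 else 4.5,fy=4.5 if 1 else 3.6,interpolation=cv2.INTER_CUBIC)
cv2.imwrite("pics/sc.png",cv2.resize(a,None,fx=3.75,fy=3.75,interpolation=cv2.INTER_CUBIC));cv2.imwrite("pics/tc.png",cv2.resize(b,None,fx=3.75,fy=3.75,interpolation=cv2.INTER_CUBIC))
E
```

```text
(no output)
```

View pics/sc.png

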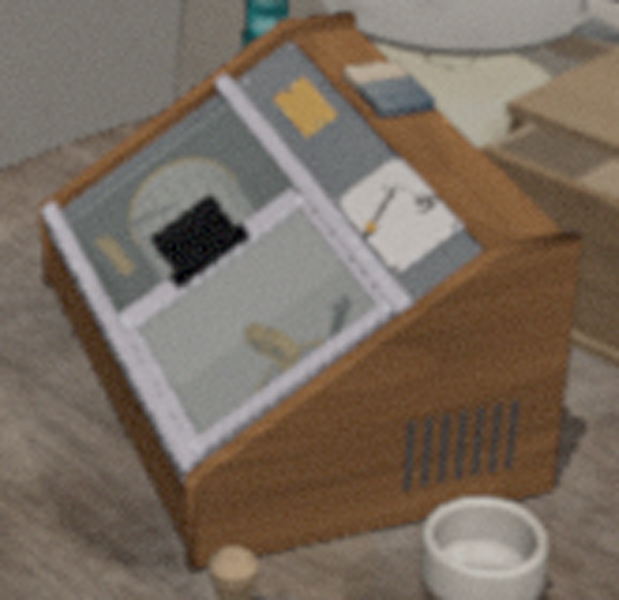

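View pics/tc.png

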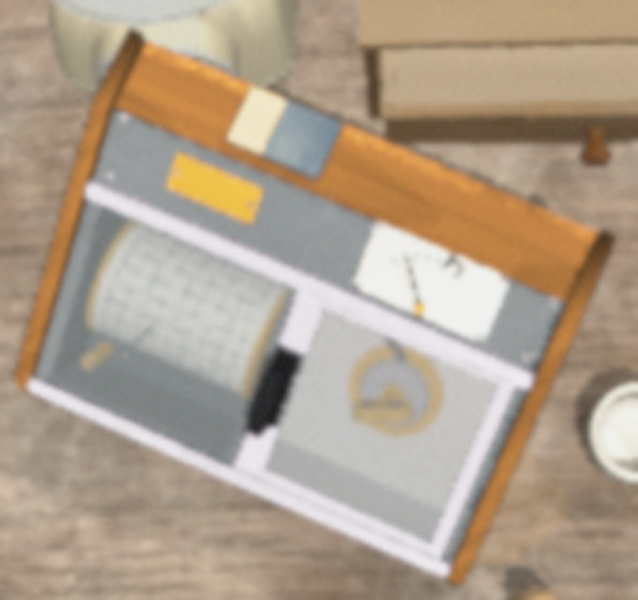

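```bash
cat > h.py <<'E'
import numpy as np,cv2
from bench import arm
from scipy.spatial.transform import Rotation as R
def ray(n,uv):
    p=arm.camera_params(n);K=p["K"];q=(np.array(uv,float)-K[:2,2])/[K[0,0],K[1,1]];s=q.copy()
    for _ in range(30): s=q/(1+p["k1"]*(s@s))
    d=R.from_quat(p["orientation"]).apply([s[0],s[1],1]);return p["position"],d/np.linalg.norm(d)
def tri(s,t):
    (a,d),(b,e)=ray("scene",s),ray("top",t)
    k=np.linalg.lstsq(np.c_[d,-e],b-a,rcond=None)[0];p,q=a+k[0]*d,b+k[1]*e
    return (p+q)/2,np.linalg.norm(p-q)
def onplane(n,uv,p0,nn):
    o,d=ray(n,uv);return o+d*((p0-o)@nn)/(d@nn)
E
python3 - <<'E'
from h import *
np.set_printoptions(precision=1,suppress=True)
S=lambda u,v:(225+u/3.75-.4,140+v/3.75-.4)
T=lambda u,v:(168+u/3.75-.4,95+v/3.75-.4)
P=dict(fin=((198,240),(273,392)),gauge=((370,228),(420,308)),tipg=((396,188),(405,258)),URl=((222,80),(92,190)),URr=((405,305),(530,380)),LRl=((48,207),(30,385)),LRr=((188,467),(448,572)),cFR=((190,475),(457,580)),cBR=((578,237),(608,237)),
 key=((272,343),(380,408)),cup=((485,530),(632,432)))
W={k:tri(S(*a),T(*b)) for k,(a,b) in P.items()}
for k,(p,e) in W.items(): print(k,p,round(e,1))
l=(W["URl"][0]-W["URr"][0])+(W["LRl"][0]-W["LRr"][0]);yaw=np.arctan2(-l[0],l[1]);print("yaw",yaw)
X=np.array([np.cos(yaw),np.sin(yaw),0]);Y=np.array([-X[1],X[0],0]);Z=np.array([0,0,1.])
c,s=np.cos(np.radians(32)),np.sin(np.radians(32))
u=X*c+Z*s;n=-X*s+Z*c
for k,(p,e) in W.items(): print(k,"slope,left,normal",np.array([p@u,p@Y,p@n]))
E
```

```text
fin [ 511.9 -215.7  109.6] 2.9
gauge [ 555.5 -304.6  136.7] 1.7
tipg [ 583.5 -297.   147.9] 0.1
URl [ 632.5 -111.3  134.7] 1.8
URr [ 511.8 -367.5  134.6] 1.8
LRl [528.7 -59.4  61.8] 0.9
LRr [ 405.5 -318.5   60.7] 2.1
cFR [ 400.7 -324.2   61.1] 1.1
cBR [ 589.8 -413.6  162.6] 0.1
key [ 507.1 -279.1   71.9] 1.6
cup [ 494.3 -440.    40.2] 2.5
yaw -0.44223102156828864
fin slope,left,normal [ 528.7   24.1 -201.2]
gauge slope,left,normal [ 608.8  -37.5 -219.2]
tipg slope,left,normal [ 633.5  -18.7 -221.4]
URl slope,left,normal [ 596.6  170.1 -214. ]
URr slope,left,normal [ 596.9 -113.1 -214.3]
LRl slope,left,normal [ 459.5  172.6 -214.2]
LRr slope,left,normal [ 458.5 -114.4 -215. ]
cFR slope,left,normal [ 457.2 -121.5 -213.6]
cBR slope,left,normal [ 688.3 -121.4 -238.4]
key slope,left,normal [ 528.   -35.2 -245.2]
cup slope,left,normal [ 559.8 -186.1 -302.5]
```

```bash
cat >> h.py <<'E'
yaw=-.442;X=np.array([np.cos(yaw),np.sin(yaw),0]);Y=np.array([-X[1],X[0],0]);Z=np.array([0,0,1.])
c,s=np.cos(np.radians(32)),np.sin(np.radians(32));u=X*c+Z*s;n=-X*s+Z*c
F=np.c_[u,Y,n]
np.set_printoptions(precision=4,suppress=True)
def go(sl,le,no,phi=0,cmd=None):
    "remaining shift and turn in shares; phi: clockwise turn of the tool, rad"
    st=arm.read_state();p=np.array(st["position"])
    M=R.from_rotvec(-n*phi)*R.from_matrix(np.c_[u,-Y,-n])
    d=F@[sl,le,no]-p;r=(M*R.from_quat(st["ee_rot"]).inv()).as_rotvec()
    print("t",st["clock"],"at s,l,n",F.T@p,"shift",d/200,"rows",np.linalg.norm(d)/50,"turn",r/(np.pi/2),"rows",np.degrees(np.linalg.norm(r))/8.59)
    print("j",st["joints"],"w",st["gripper_width"],"F(s,l,n)",F.T@st["contact_force"],"grip",st["grasp_force"])
E
python3 -c "
from h import *
go(528,24,-134)
print(F.T)"
```

```text
t 0.1 at s,l,n [ 55.3877 619.51   236.9911] shift [ 1.4263 -3.9691 -0.3209] rows 16.918970412218613 turn [-0.1305 -0.3309 -0.0778] rows 3.814976750119004
j [ 1.5136  0.3855  0.0068 -0.0004 -1.194  -0.2586] w 85.41339479308662 F(s,l,n) [0.3771 0.0949 0.0297] grip 0.0
[[ 0.7665 -0.3628  0.5299]
 [ 0.4277  0.9039  0.    ]
 [-0.479   0.2267  0.848 ]]
```

```bash
r='{"x":0.084,"y":-0.234,"z":0}'; python3 -m handwheel '[{"x":0.084,"y":-0.234},{"x":0.084,"y":-0.234},{"x":0.084,"y":-0.234},{"x":0.084,"y":-0.234},{"x":0.084,"y":-0.234},{"x":0.084,"y":-0.234},{"x":0.084,"y":-0.234},{"x":0.084,"y":-0.234}]' -0.1
python3 -m handwheel '[{"x":0.084,"y":-0.234,"ax":-0.016,"ay":-0.041,"az":-0.01},{"x":0.084,"y":-0.234,"ax":-0.016,"ay":-0.041,"az":-0.01},{"x":0.084,"y":-0.234,"ax":-0.016,"ay":-0.041,"az":-0.01},{"x":0.084,"y":-0.234,"ax":-0.016,"ay":-0.041,"az":-0.01},{"x":0.084,"y":-0.234,"ax":-0.016,"ay":-0.041,"az":-0.01},{"x":0.084,"y":-0.234,"ax":-0.016,"ay":-0.041,"az":-0.01},{"x":0.084,"y":-0.234,"ax":-0.016,"ay":-0.041,"az":-0.01},{"x":0.084,"y":-0.234,"ax":-0.016,"ay":-0.041,"az":-0.01}]'
python3 -c "
from h import *
go(528,24,-134)"
```

```text
t 0.1 at s,l,n [ 55.3877 619.51   236.9911] shift [ 1.4263 -3.9691 -0.3209] rows 16.918970412218613 turn [-0.1305 -0.3309 -0.0778] rows 3.814976750119004
j [ 1.5136  0.3855  0.0068 -0.0004 -1.194  -0.2586] w 85.41339479308662 F(s,l,n) [0.3771 0.0949 0.0297] grip 0.0invalid input at $[0]: expected keys x, y, z, ax, ay, az
invalid input at $[0]: expected keys x, y, z, ax, ay, az
```

All keys are needed in each row.

```bash
python3 -m handwheel '[{"x":0.084,"y":-0.234,"z":0,"ax":0,"ay":0,"az":0},{"x":0.084,"y":-0.234,"z":0,"ax":0,"ay":0,"az":0},{"x":0.084,"y":-0.234,"z":0,"ax":0,"ay":0,"az":0},{"x":0.084,"y":-0.234,"z":0,"ax":0,"ay":0,"az":0},{"x":0.084,"y":-0.234,"z":0,"ax":0,"ay":0,"az":0},{"x":0.084,"y":-0.234,"z":0,"ax":0,"ay":0,"az":0},{"x":0.084,"y":-0.234,"z":0,"ax":0,"ay":0,"az":0},{"x":0.084,"y":-0.234,"z":0,"ax":0,"ay":0,"az":0}]' -0.1
python3 -m handwheel '[{"x":0.084,"y":-0.234,"z":0,"ax":-0.016,"ay":-0.041,"az":-0.01},{"x":0.084,"y":-0.234,"z":0,"ax":-0.016,"ay":-0.041,"az":-0.01},{"x":0.084,"y":-0.234,"z":0,"ax":-0.016,"ay":-0.041,"az":-0.01},{"x":0.084,"y":-0.234,"z":0,"ax":-0.016,"ay":-0.041,"az":-0.01},{"x":0.084,"y":-0.234,"z":0,"ax":-0.016,"ay":-0.041,"az":-0.01},{"x":0.084,"y":-0.234,"z":0,"ax":-0.016,"ay":-0.041,"az":-0.01},{"x":0.084,"y":-0.234,"z":0,"ax":-0.016,"ay":-0.041,"az":-0.01},{"x":0.084,"y":-0.234,"z":0,"ax":-0.016,"ay":-0.041,"az":-0.01}]'
python3 -c "
from h import *
go(528,24,-134)"
```

```text
clock: 0.9
position: [328.4, 217.5, 231.2]
ee_rot: [0.988, -0.157, -0.0, -0.0]
contact_force: [1.7, 0.2, 0.9]
gripper_width: 38.2
grasp_force: 0.0
clock: 1.7
position: [463.3, -154.9, 232.2]
ee_rot: [0.938, -0.212, 0.268, 0.057]
contact_force: [2.1, -0.0, 2.2]
gripper_width: 38.2
grasp_force: 0.0
t 1.7 at s,l,n [534.3746  58.1675 -60.1175] shift [ 0.0794 -0.2266 -0.3302] rows 1.6329942609947496 turn [-0.0042 -0.0001  0.    ] rows 0.04426392391782994
j [ 0.0441 -0.0932 -0.9475  0.8691 -0.3224  0.3033] w 38.17676092951087 F(s,l,n) [2.7542 0.8333 0.8683] grip 0.0
```

```bash
python3 -m handwheel '[{"x":0.026,"y":-0.075,"z":-0.11,"ax":-0.002,"ay":0,"az":0},{"x":0.026,"y":-0.075,"z":-0.11,"ax":-0.002,"ay":0,"az":0},{"x":0.026,"y":-0.075,"z":-0.11,"ax":0,"ay":0,"az":0},{"x":0,"y":0,"z":0,"ax":0,"ay":0,"az":0},{"x":0,"y":0,"z":0,"ax":0,"ay":0,"az":0},{"x":0,"y":0,"z":0,"ax":0,"ay":0,"az":0},{"x":0,"y":0,"z":0,"ax":0,"ay":0,"az":0},{"x":0,"y":0,"z":0,"ax":0,"ay":0,"az":0}]'
python3 - <<'E'
from h import *
go(528,24,-207)
im=arm.get_image("scene");cv2.imwrite("pics/s1.png",cv2.cvtColor(cv2.resize(im[120:320,190:430],None,fx=2.5,fy=2.5),cv2.COLOR_RGB2BGR))
E
```

```text
clock: 2.5
position: [478.6, -194.3, 193.9]
ee_rot: [0.942, -0.213, 0.253, 0.062]
contact_force: [-0.2, 0.6, -0.5]
gripper_width: 38.6
grasp_force: 0.0
t 2.5 at s,l,n [ 540.0533   29.1224 -108.841 ] shift [ 0.1779 -0.1125 -0.4482] rows 1.9805762191556147 turn [-0.0032 -0.0201  0.0034] rows 0.21635079150945355
j [-0.1705  0.0165 -0.9772  1.1377 -0.1605  0.2017] w 38.559890091758305 F(s,l,n) [-0.624   0.4093 -0.1899] grip 0.0
```

View pics/s1.png

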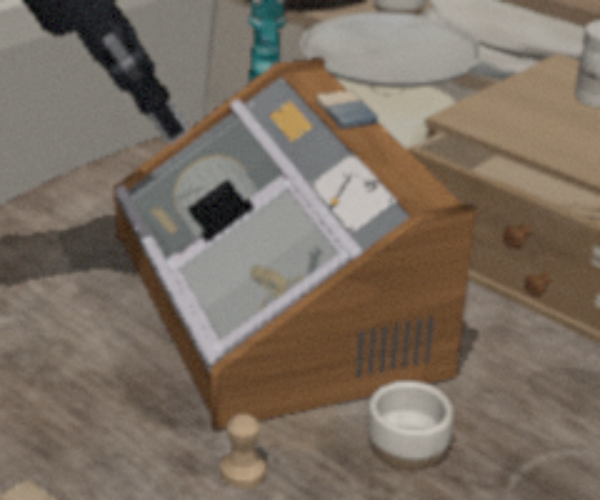

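The tip sits at (177,133) in the crop, above and to the left of the fin (220,207). Wrist joint 5 is at its limit of -0.16, so I'll fit a kinematic model and choose a wrist branch.

```bash
cat > kin.py <<'E'
from h import *
from scipy.optimize import least_squares
def fk(j,g,s4=1,s6=1):
    a1,d1,L2,L4,a3,L6=g
    r=lambda ax,a:R.from_euler(ax,a)
    A=r('z',j[0]);p=A.apply([a1,0,d1])
    A=A*r('y',j[1]);p=p+A.apply([0,0,L2])
    A=A*r('y',-j[2]);p=p+A.apply([L4,0,a3])
    A=A*r('x',s4*j[3])*r('y',-j[4])*r('x',s6*j[5]);p=p+A.apply([L6,0,0])
    return p,A
D=[([1.5136,.385487,.006767,-.000417,-1.194,-.2586],[193.93,593.6,230.33],[.98755,-.15731,0,.001]),
([.0441,-.0932,-.9475,.8691,-.3224,.3033],[463.3,-154.9,232.2],[.938,-.212,.268,.057]),
([-.1705,.0165,-.9772,1.1377,-.1605,.2017],[478.6,-194.3,193.9],[.942,-.213,.253,.062])]
E
python3 - <<'E'
from kin import *
for s4 in(1,-1):
  for s6 in (1,-1):
    f=lambda g:np.r_[np.concatenate([fk(j,g,s4,s6)[0]-p for j,p,_ in D])]
    q=least_squares(f,[0,350,350,350,0,250])
    C=[(fk(j,q.x,s4,s6)[1].inv()*R.from_quat(o)).as_rotvec() for j,p,o in D]
    print(s4,s6,q.x,np.abs(q.fun).max());print(np.array(C))
E
```

```text
1 1 [ 838.1175 -907.4669   39.9587 -376.7924  267.2699 -719.8064] 159.72361482334202
[[-0.8205  1.4102 -0.8197]
 [ 1.3419  0.3116  1.9641]
 [ 1.3042  0.7269  1.6634]]
1 -1 [ 838.1177 -907.4663   39.9583 -376.7923  267.2697 -719.8065] 159.72361547047342
[[-1.2094  1.2091 -1.2085]
 [ 1.702  -0.3157  2.1473]
 [ 1.5784  0.3999  1.8733]]
-1 1 [-83.5994 400.3668 789.6551 427.0193 -13.3255 731.9032] 159.7001815120339
[[-0.8203  1.4107 -0.8205]
 [-1.6398  0.8584 -1.6393]
 [-1.5005  0.99   -1.499 ]]
-1 -1 [-83.5994 400.3669 789.6551 427.0194 -13.3255 731.9032] 159.70018138417288
[[-1.2091  1.2093 -1.2094]
 [-1.2085  1.209  -1.2083]
 [-1.2097  1.2085 -1.2085]]
```

```bash
sed -i 's/a1,d1,L2,L4,a3,L6=g/a1,d1,L2,L4,a3,L6,b=g/; s/s4=1,s6=1/s4=-1,s6=-1/; s/apply(\[a1,0,d1\])/apply([a1,b,d1])/' kin.py
python3 - <<'E'
from kin import *
pri=np.array([0,300,300,300,0,200,-150])
for w in (0,1e-3,1e-2):
    f=lambda g:np.r_[np.concatenate([fk(j,g)[0]-p for j,p,_ in D]),w*(g-pri)]
    q=least_squares(f,pri,max_nfev=2000); print(w,q.x,q.fun[:9])
E
```

```text
0 [ 351.1488 -216.5015  436.044    47.8838  119.0234   47.1723 -142.2969] [-17.3842   0.7923   2.9265  -3.0836  21.3471 -12.5681  -4.2858 -38.6973
   9.6416]
0.001 [ 351.1412 -216.3917  436.0117   47.9201  118.9856   47.2029 -142.2929] [-17.3882   0.7924   2.9273  -3.0785  21.3439 -12.5685  -4.2911 -38.6969
   9.6417]
0.01 [ 350.385  -205.7434  432.8967   51.4457  115.3286   50.1808 -141.9094] [-17.7728   0.805    3.0098  -2.577   21.0286 -12.6122  -4.8042 -38.6577
   9.6529]
```

```bash
cat > kin2.py <<'E'
from kin import *
def fk(j,g):
    a1,d1,L2,L4,a3,L6,b,c6=g
    r=lambda ax,a:R.from_euler(ax,a)
    A=r('z',j[0]);p=A.apply([a1,0,d1])
    A=A*r('y',j[1]);p=p+A.apply([0,0,L2])
    A=A*r('y',-j[2]);p=p+A.apply([L4,0,a3])
    A=A*r('x',-j[3]);p=p+A.apply([0,b,0])
    A=A*r('y',-j[4])*r('x',-j[5]);p=p+A.apply([L6,0,0])+(A*r('x',j[5])).apply([0,0,c6])
    return p,A
E
python3 - <<'E'
from kin2 import *
for lock in (1,0):
  for w in (0,1e-2):
    pri=np.array([0,200,400,400,0,250,-160,0.])
    h=lambda g:np.r_[0*lock+g[0]*(1-lock),g[1:]]
    f=lambda g:np.r_[np.concatenate([fk(j,h(g))[0]-p for j,p,_ in D]),w*(g-pri)]
    q=least_squares(f,pri,max_nfev=2000); print(lock,w,q.x,q.fun[:9])
E
```

```text
1 0 [   0.      160.532   564.9268  421.7702    0.0489  297.7085 -159.7941
   -0.0072] [-0.001  -0.0004  0.0058 -0.0049 -0.0227  0.      0.0065  0.0215 -0.0059]
1 0.01 [   0.      161.8561  564.2299  422.1503   -0.3818  297.8192 -159.8157
    0.0362] [ 0.0191 -0.0264  0.0325  0.0785 -0.0282 -0.0155 -0.0664  0.048  -0.0132]
0 0 [   0.2596  160.4812  564.7168  421.664    -0.0103  297.4511 -159.795
   -0.0676] [-0.     -0.0002  0.0022 -0.0014 -0.0045 -0.0094  0.0026  0.0047  0.0072]
0 0.01 [   1.5691  161.5517  562.962   421.5092   -0.7409  296.2665 -159.8206
   -0.3287] [ 0.0246 -0.0248  0.0101  0.0997  0.081  -0.0726 -0.0903 -0.0532  0.0663]
```

The model now fits to 0.02 mm and includes a 160 mm wrist offset. Next I'll solve IK for the targets on all branches.

```bash
cat >> kin2.py <<'E'
G=[0,160.53,564.93,421.77,0.05,297.71,-159.8,0]
C0=R.from_rotvec([-1.2092,1.2092,-1.2092])
LO=np.array([-3.14,-1.21,-1.07,-3.16,-2.99,-3.1]);HI=np.array([3.14,2.06,1.41,2.05,-.16,3.1])
def ik(sl,le,no,phi,tilt=0,N=80,seed=0,j0=None):
    P=F@[sl,le,no];M=R.from_rotvec(-n*phi)*R.from_rotvec(Y*tilt)*R.from_matrix(np.c_[u,-Y,-n]);S=[]
    def f(j):
        p,A=fk(j,G);return np.r_[(p-P)/300,((A*C0).inv()*M).as_rotvec()]
    rng=np.random.default_rng(seed)
    for k in range(N if j0 is None else 1):
        x=rng.uniform(LO,HI) if j0 is None else np.clip(j0,LO+1e-6,HI-1e-6)
        q=least_squares(f,x,bounds=(LO,HI),max_nfev=60)
        if q.cost<1e-9 and not any(np.abs(q.x-t).max()<.02 for t in S): S.append(q.x)
    return S
E
python3 - <<'E'
from kin2 import *
for nm,t in dict(finhi=(528,24,-134,0),fin=(528,24,-207,0),finopen=(528,160,-207,0),keyhi=(528,-37,-150,0),key=(528,-37,-263,0),keyp=(528,-37,-263,1.5),keym=(528,-37,-263,-1.5)).items():
    for ph in (0,np.pi):
        a=list(t);a[3]+=ph
        for q in ik(*a,N=40):print(nm,round(a[3],2),q)
E
python3 - <<'E'
import kin2
from kin2 import *
print(fk(D[2][0],G)[0],(fk(D[2][0],G)[1]*C0).as_quat())
lo,hi=LO.copy(),HI.copy()
kin2.LO=np.full(6,-6.3);kin2.HI=np.full(6,6.3)
for nm,t in dict(fin=(528,24,-207,0),key=(528,-37,-263,0)).items():
  for tilt in (0,.3,-.3):
    seen=[]
    for q in kin2.ik(*t,tilt=tilt,N=40):
        q=(q+np.pi)%(2*np.pi)-np.pi
        if any(np.abs(q-o).max()<.03 for o in seen):continue
        seen.append(q);v=np.maximum(lo-q,0)+np.maximum(q-hi,0)
        if abs(q[3])>2.05 and v[3]>0 and q[3]-6.283>-3.16: v[3]=0
        if v.sum()<.6: print(nm,tilt,q,"viol",v)
E
```

```text
[ 478.6163 -194.2764  193.8983] [-0.9416  0.2129 -0.2534 -0.0621]
fin 0.3 [-0.063   0.2986 -0.6019  0.2244 -0.4391  0.9996] viol [0. 0. 0. 0. 0. 0.]
fin -0.3 [-0.705   0.2713 -0.6484 -2.326  -0.2736 -2.1933] viol [0. 0. 0. 0. 0. 0.]
fin -0.3 [-0.1793  0.2593 -0.5565 -1.165   0.2156  2.5533] viol [0.     0.     0.     0.     0.3756 0.    ]
key 0.3 [-0.2023  0.4142 -0.5604  0.178  -0.3498  1.1713] viol [0. 0. 0. 0. 0. 0.]
key -0.3 [-0.8423  0.4277 -0.6071 -2.3037 -0.4081 -2.0961] viol [0. 0. 0. 0. 0. 0.]
```

```bash
cat >> kin2.py <<'E'
def ikd(pt,a,b,phi,back=0,j0=(-.15,.35,-.6,.2,-.35,1.1)):
    "grasp point at pt (s,l,n); tool dir = -n tilted a about Y, b about u; back: retreat along tool"
    Dr=R.from_rotvec(Y*a+u*b);M=Dr*R.from_rotvec(-n*phi)*R.from_matrix(np.c_[u,-Y,-n])
    z=M.apply([0,0,1]);P=F@np.array(pt)+z*(19-back)
    f=lambda j:np.r_[(fk(j,G)[0]-P)/300,((fk(j,G)[1]*C0).inv()*M).as_rotvec()]
    q=least_squares(f,np.clip(j0,LO+1e-6,HI-1e-6),bounds=(LO,HI),max_nfev=80)
    return q.x if q.cost<1e-8 else None,P,M
E
python3 - <<'E'
from kin2 import *
print("dir check",F.T@(R.from_rotvec(Y*.3).apply(-n)))
for nm,pt in dict(fin=(528,24,-188),finopen=(528,160,-188),key=(528,-37,-244)).items():
  for back in ((0,70) if nm!="key" else (0,110)):
    print(nm,back)
    for a in (-.2,-.1,0,.1,.15,.2,.25,.3):
        print(" a",a,[ (b,round(q[4],2),round(q[3],2),round(q[5],2)) for b in (-.2,-.1,0,.1,.2) for q in [ikd(pt,a,b,0,back)[0]] if q is not None])
E
```

```text
dir check [-0.2955 -0.     -0.9553]
fin 0
 a -0.2 []
 a -0.1 []
 a 0 []
 a 0.1 [(-0.2, np.float64(-0.24), np.float64(1.94), np.float64(-0.43)), (0.2, np.float64(-0.25), np.float64(-0.26), np.float64(1.57))]
 a 0.15 [(-0.2, np.float64(-0.27), np.float64(1.55), np.float64(-0.17)), (0.1, np.float64(-0.16), np.float64(0.27), np.float64(0.99)), (0.2, np.float64(-0.32), np.float64(-0.25), np.float64(1.56))]
 a 0.2 [(-0.2, np.float64(-0.32), np.float64(1.17), np.float64(0.09)), (-0.1, np.float64(-0.22), np.float64(1.07), np.float64(0.23)), (0, np.float64(-0.2), np.float64(0.65), np.float64(0.61)), (0.1, np.float64(-0.29), np.float64(0.1), np.float64(1.16)), (0.2, np.float64(-0.4), np.float64(-0.25), np.float64(1.56))]
 a 0.25 [(-0.2, np.float64(-0.39), np.float64(0.88), np.float64(0.32)), (-0.1, np.float64(-0.33), np.float64(0.68), np.float64(0.53)), (0, np.float64(-0.33), np.float64(0.36), np.float64(0.87)), (0.1, np.float64(-0.38), np.float64(0.02), np.float64(1.23)), (0.2, np.float64(-0.47), np.float64(-0.24), np.float64(1.55))]
 a 0.3 [(-0.2, np.float64(-0.47), np.float64(0.67), np.floa
[... 7458 characters left out ...]
 (0.2, np.float64(-0.6), np.float64(-0.3), np.float64(1.76))]
 a 0.25 [(-0.2, np.float64(-0.53), np.float64(0.61), np.float64(0.63)), (-0.1, np.float64(-0.5), np.float64(0.41), np.float64(0.88)), (0, np.float64(-0.52), np.float64(0.16), np.float64(1.17)), (0.1, np.float64(-0.58), np.float64(-0.08), np.float64(1.47)), (0.2, np.float64(-0.67), np.float64(-0.28), np.float64(1.73))]
 a 0.3 [(-0.2, np.float64(-0.61), np.float64(0.5), np.float64(0.74)), (-0.1, np.float64(-0.59), np.float64(0.32), np.float64(0.97)), (0, np.float64(-0.61), np.float64(0.12), np.float64(1.22)), (0.1, np.float64(-0.66), np.float64(-0.08), np.float64(1.48)), (0.2, np.float64(-0.74), np.float64(-0.26), np.float64(1.71))]
```

```bash
cat >> kin2.py <<'E'
def to(pt,a,b,phi,back=0):
    st=arm.read_state();p=np.array(st["position"]);q,P,M=ikd(pt,a,b,phi,back,j0=st["joints"])
    if q is None:q=ikd(pt,a,b,phi,back)[0]
    d=P-p;r=(M*R.from_quat(st["ee_rot"]).inv()).as_rotvec();z=R.from_quat(st["ee_rot"]).apply([0,0,1])
    print("t",st["clock"],"grasp s,l,n",F.T@(p-19*z),"shift",d/200,"rows",np.linalg.norm(d)/50,"turn",r/(np.pi/2),"rows",np.degrees(np.linalg.norm(r))/8.59)
    print("j",st["joints"],"->",q,"w",st["gripper_width"],"F(s,l,n)",F.T@st["contact_force"],"grip",st["grasp_force"])
E
python3 -c "
from kin2 import *
to((528,24,-188),.3,0,0,60)
M=lambda a,b:R.from_rotvec(Y*a+u*b).apply(-n)
print('dir',M(.3,0),M(.1,.15))"
```

```text
t 2.55 grasp s,l,n [540.6668  29.2598 -89.9362] shift [ 0.0849 -0.0682 -0.1691] rows 0.8044955955854006 turn [0.0789 0.1522 0.0026] rows 1.796651702025952
j [-0.1706  0.0167 -0.9771  1.1377 -0.1605  0.2018] -> [-0.0423  0.1896 -0.5637  0.1808 -0.5861  1.032 ] w 38.41998068528911 F(s,l,n) [ 0.0405 -0.0316  0.6753] grip 0.0
dir [ 0.2311 -0.1093 -0.9668] [ 0.4588 -0.0521 -0.887 ]
```

```bash
python3 -m handwheel '[{"x":0,"y":0,"z":0,"ax":0.01,"ay":0.02,"az":0},{"x":0,"y":0,"z":0,"ax":0.01,"ay":0.02,"az":0},{"x":0,"y":0,"z":0,"ax":0.015,"ay":0.028,"az":0},{"x":0,"y":0,"z":0,"ax":0.015,"ay":0.028,"az":0},{"x":0.02,"y":-0.017,"z":-0.042,"ax":0.015,"ay":0.028,"az":0},{"x":0.02,"y":-0.017,"z":-0.042,"ax":0.015,"ay":0.028,"az":0},{"x":0.02,"y":-0.017,"z":-0.042,"ax":0,"ay":0,"az":0},{"x":0.02,"y":-0.017,"z":-0.042,"ax":0,"ay":0,"az":0}]' -0.435
python3 -c "
from kin2 import *
to((528,24,-188),.3,0,0,60)"
```

```text
clock: 3.35
position: [496.0, -212.0, 161.2]
ee_rot: [0.966, -0.22, 0.134, 0.033]
contact_force: [0.2, -0.1, 0.2]
gripper_width: 24.3
grasp_force: 0.0
t 3.35 grasp s,l,n [ 547.8033   20.6612 -130.6716] shift [-0.0021  0.0201 -0.006 ] rows 0.08414998766498905 turn [0.0073 0.0096 0.0046] rows 0.13566567053247894
j [-0.0453  0.1843 -0.5817  0.2104 -0.5604  1.0026] -> [-0.0423  0.1896 -0.5637  0.1808 -0.5861  1.032 ] w 24.2762449921259 F(s,l,n) [ 0.3195 -0.0505  0.0713] grip 0.0
```

```bash
python3 -m handwheel '[{"x":0,"y":0.02,"z":-0.006,"ax":0.007,"ay":0.01,"az":0.005},{"x":0,"y":0,"z":0,"ax":0,"ay":0,"az":0},{"x":0.0173,"y":-0.0082,"z":-0.0725,"ax":0,"ay":0,"az":0},{"x":0.0173,"y":-0.0082,"z":-0.0725,"ax":0,"ay":0,"az":0},{"x":0.0173,"y":-0.0082,"z":-0.0725,"ax":0,"ay":0,"az":0},{"x":0.0173,"y":-0.0082,"z":-0.0725,"ax":0,"ay":0,"az":0},{"x":0,"y":0,"z":0,"ax":0,"ay":0,"az":0},{"x":0,"y":0,"z":0,"ax":0,"ay":0,"az":0}]'
python3 - <<'E'
from kin2 import *
to((528,24,-188),.3,0,0,0)
to((528,164,-188),.3,0,0,0)
im=arm.get_image("scene");cv2.imwrite("pics/s2.png",cv2.cvtColor(cv2.resize(im[120:320,190:430],None,fx=2.5,fy=2.5),cv2.COLOR_RGB2BGR))
E
```

```text
clock: 4.15
position: [509.6, -214.4, 103.1]
ee_rot: [0.968, -0.217, 0.125, 0.028]
contact_force: [-0.4, -0.4, 1.4]
gripper_width: 23.8
grasp_force: 0.0
t 4.15 grasp s,l,n [ 528.6785   24.2144 -187.0921] shift [-0.0008 -0.0007 -0.0056] rows 0.022959436076576148 turn [ 0.0003 -0.0006 -0.0006] rows 0.008992117984350262
j [-0.0588  0.2929 -0.6168  0.2312 -0.4315  0.9895] -> [-0.0594  0.2942 -0.6194  0.2326 -0.4269  0.9874] w 23.788875020408483 F(s,l,n) [ 0.6092 -0.5454  1.2212] grip 0.0
t 4.15 grasp s,l,n [ 528.6785   24.2144 -187.0921] shift [ 0.2986  0.632  -0.0056] rows 2.795992187329085 turn [ 0.0003 -0.0006 -0.0006] rows 0.008992117984350262
j [-0.0588  0.2929 -0.6168  0.2312 -0.4315  0.9895] -> [ 0.1923  0.3319 -0.5966  0.3506 -0.4568  0.6354] w 23.788875020408483 F(s,l,n) [ 0.6092 -0.5454  1.2212] grip 0.0
```

View pics/s2.png

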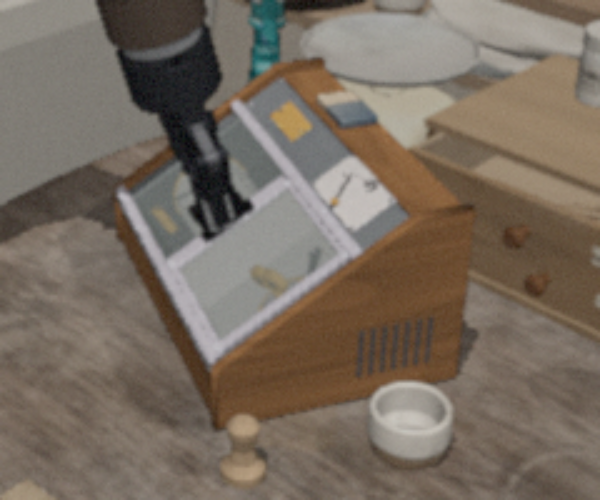

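The fingers straddle the fin at (220,210). I'll push it left.

```bash
python3 -m handwheel '[{"x":0.02,"y":0.042,"z":0,"ax":0,"ay":0,"az":0},{"x":0.043,"y":0.0905,"z":0,"ax":0,"ay":0,"az":0},{"x":0.043,"y":0.0905,"z":0,"ax":0,"ay":0,"az":0},{"x":0.043,"y":0.0905,"z":0,"ax":0,"ay":0,"az":0},{"x":0.043,"y":0.0905,"z":0,"ax":0,"ay":0,"az":0},{"x":0.043,"y":0.0905,"z":0,"ax":0,"ay":0,"az":0},{"x":0.032,"y":0.068,"z":0,"ax":0,"ay":0,"az":0},{"x":0.021,"y":0.045,"z":0,"ax":0,"ay":0,"az":0}]'
python3 -c "
from kin2 import *
to((528,168,-188),.3,0,0,0)"
```

```text
clock: 5.0
position: [568.0, -91.8, 103.6]
ee_rot: [0.968, -0.217, 0.126, 0.028]
contact_force: [-0.7, -2.0, 2.1]
gripper_width: 24.0
grasp_force: 0.9
t 5.0 grasp s,l,n [ 529.1992  160.0136 -186.8215] shift [ 0.0153  0.0369 -0.0082] rows 0.16318693956446345 turn [ 0.0003  0.0002 -0.001 ] rows 0.01131901747686714
j [ 0.1858  0.3282 -0.5956  0.3456 -0.4595  0.6485] -> [ 0.1988  0.3338 -0.5941  0.3524 -0.4587  0.6276] w 24.043924591393765 F(s,l,n) [ 1.3676 -2.1015  1.6702] grip 0.8787392266094685
```

Next, small steps to the stop.

```bash
python3 -m handwheel '[{"x":0.004,"y":0.009,"z":0,"ax":0,"ay":0,"az":0},{"x":0.004,"y":0.009,"z":0,"ax":0,"ay":0,"az":0},{"x":0.004,"y":0.009,"z":0,"ax":0,"ay":0,"az":0},{"x":0,"y":0,"z":0,"ax":0,"ay":0,"az":0},{"x":0,"y":0,"z":0,"ax":0,"ay":0,"az":0},{"x":0,"y":0,"z":0,"ax":0,"ay":0,"az":0},{"x":0,"y":0,"z":0,"ax":0,"ay":0,"az":0},{"x":0,"y":0,"z":0,"ax":0,"ay":0,"az":0}]'
python3 -c "
from kin2 import *
to((528,168,-188),.3,0,0,0)"
```

```text
clock: 5.8
position: [569.7, -87.6, 102.6]
ee_rot: [0.968, -0.217, 0.125, 0.028]
contact_force: [-0.8, -0.3, -0.4]
gripper_width: 24.2
grasp_force: 0.1
t 5.8 grasp s,l,n [ 528.4778  164.4972 -187.5781] shift [ 0.0068  0.0162 -0.003 ] rows 0.07135058957788862 turn [ 0.0001 -0.0007 -0.0003] rows 0.008197951035497327
j [ 0.1932  0.3319 -0.5933  0.3475 -0.461   0.6384] -> [ 0.1988  0.3338 -0.5941  0.3524 -0.4587  0.6276] w 24.18797800927103 F(s,l,n) [-0.6772 -0.6128 -0.0214] grip 0.08463636506348848
```

```bash
python3 -m handwheel '[{"x":0.004,"y":0.009,"z":0,"ax":0,"ay":0,"az":0},{"x":0.004,"y":0.009,"z":0,"ax":0,"ay":0,"az":0},{"x":0.004,"y":0.009,"z":0,"ax":0,"ay":0,"az":0},{"x":0,"y":0,"z":0,"ax":0,"ay":0,"az":0},{"x":0,"y":0,"z":0,"ax":0,"ay":0,"az":0},{"x":0,"y":0,"z":0,"ax":0,"ay":0,"az":0},{"x":0,"y":0,"z":0,"ax":0,"ay":0,"az":0},{"x":0,"y":0,"z":0,"ax":0,"ay":0,"az":0}]'
python3 - <<'E'
from kin2 import *
to((528,160,-188),.3,0,0,70)
im=arm.get_image("top");cv2.imwrite("pics/t2.png",cv2.cvtColor(cv2.resize(im[80:265,150:350],None,fx=3.2,fy=3.2,interpolation=2),cv2.COLOR_RGB2BGR))
E
```

```text
clock: 6.6
position: [569.6, -86.7, 102.5]
ee_rot: [0.967, -0.219, 0.123, 0.032]
contact_force: [1.6, -21.1, 1.3]
gripper_width: 24.1
grasp_force: 9.0
t 6.6 grasp s,l,n [ 528.1032  165.4578 -187.4995] shift [-0.091   0.0138  0.3361] rows 1.3938322083687686 turn [ 0.0033 -0.0049  0.0028] rows 0.06872261789043276
j [ 0.1972  0.3342 -0.5909  0.3528 -0.471   0.627 ] -> [ 0.2172  0.2167 -0.5275  0.2662 -0.6376  0.7123] w 24.09959118683728 F(s,l,n) [  9.5711 -18.4178  -4.3985] grip 8.9585280418396
```

View pics/t2.png

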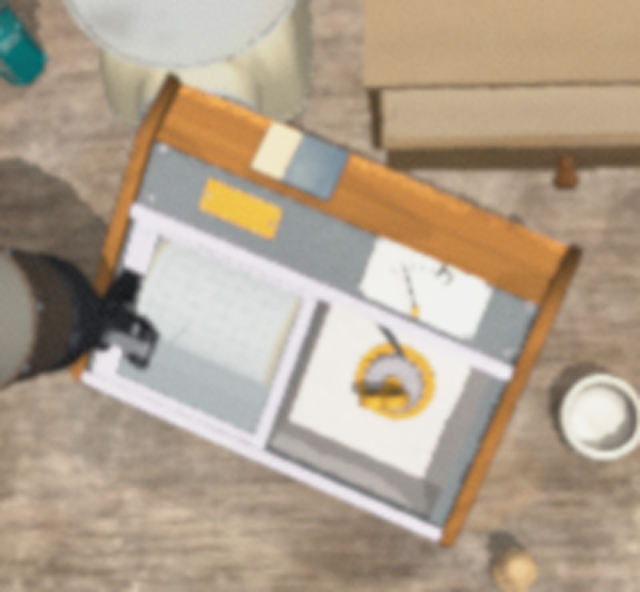

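The stop is reached at 18 N and the opening is exposed; the key's brass ring is at about (395,380) in the crop. I'll back off and look at the key.

```bash
python3 -m handwheel '[{"x":-0.013,"y":-0.027,"z":0,"ax":0,"ay":0,"az":0},{"x":0,"y":0,"z":0,"ax":0,"ay":0,"az":0},{"x":-0.02,"y":0.0095,"z":0.085,"ax":0,"ay":0,"az":0},{"x":-0.02,"y":0.0095,"z":0.085,"ax":0,"ay":0,"az":0},{"x":-0.02,"y":0.0095,"z":0.085,"ax":0,"ay":0,"az":0},{"x":-0.02,"y":0.0095,"z":0.085,"ax":0,"ay":0,"az":0},{"x":0,"y":0,"z":0,"ax":0,"ay":0,"az":0},{"x":0,"y":0,"z":0,"ax":0,"ay":0,"az":0}]'
python3 - <<'E'
from kin2 import *
import numpy as np
S=np.mean([arm.get_image("scene").astype(float) for _ in range(4)],0).astype(np.uint8)
T=np.mean([arm.get_image("top").astype(float) for _ in range(4)],0).astype(np.uint8)
cv2.imwrite("pics/S3.png",S[:,:,::-1]);cv2.imwrite("pics/T3.png",T[:,:,::-1])
a=cv2.resize(S[190:260,265:345],None,fx=5,fy=5,interpolation=2);b=cv2.resize(T[150:220,245:325],None,fx=5,fy=5,interpolation=2)
cv2.imwrite("pics/k3.png",np.hstack([a,b])[:,:,::-1])
to((528,-37,-244),.1,.15,0,110)
E
```

```text
clock: 7.45
position: [553.6, -79.3, 170.6]
ee_rot: [0.968, -0.217, 0.126, 0.028]
contact_force: [-0.5, 0.1, 0.1]
gripper_width: 23.7
grasp_force: 0.0
t 7.85 grasp s,l,n [ 549.0593  164.4076 -120.8144] shift [-0.447  -0.9776 -0.0827] rows 4.312363255530931 turn [ 0.0253 -0.1535  0.0377] rows 1.6775389359185118
j [ 0.2244  0.2196 -0.5219  0.2662 -0.6434  0.7064] -> [-0.2882  0.1601 -0.5508 -0.2112 -0.3941  1.6355] w 24.10023470820217 F(s,l,n) [ 0.2107 -0.5207  0.4636] grip 0.0
```

View pics/k3.png

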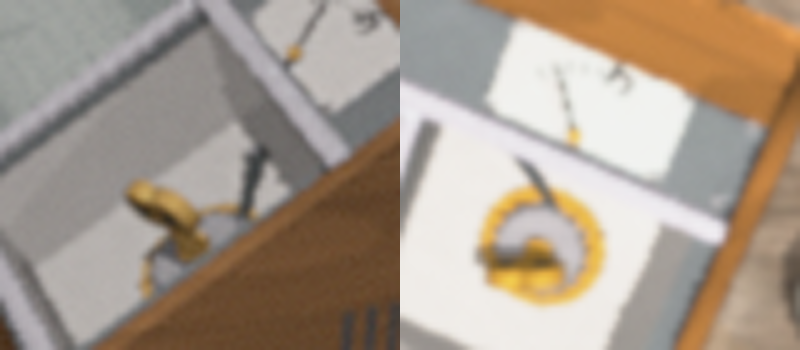

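```bash
python3 - <<'E'
from kin2 import *
S=lambda u,v:(265+u/5-.4,190+v/5-.4)
T=lambda u,v:(245+(u-400)/5-.4,150+v/5-.4)
for nm,a,b in (("L",(130,193),(484,262)),("R",(198,222),(556,268)),("mid",(165,208),(522,268))):
    p,e=tri(S(*a),T(*b));print(nm,F.T@p,e)
for k in ("L",(484,262)),("R",(556,268)),("mid",(522,268)): print("top plane",k[0],F.T@onplane("top",T(*k[1]),n*-244,n))
for k in ("L",(130,193)),("R",(198,222)),("mid",(165,208)): print("scene plane",k[0],F.T@onplane("scene",S(*k[1]),n*-244,n))
print("ring top",F.T@onplane("top",T(544,245),n*-274,n),"stem scene",F.T@onplane("scene",S(208,250),n*-268,n))
for c,f,tip,pv in (("top",T,(560,65),(573,137)),("scene",S,(325,3),(292,53))):
    d=F.T@(onplane(c,f(*tip),n*-219,n)-onplane(c,f(*pv),n*-219,n));print(c,d,np.degrees(np.arctan2(d[1],d[0])))
E
```

```text
L [ 521.8192  -17.2693 -244.2922] 5.656636335929924
R [ 535.1503  -50.148  -249.5882] 1.5119191972120174
mid [ 528.4277  -35.3367 -246.0429] 1.0992888173615767
top plane L [ 524.9319  -18.2427 -244.    ]
top plane R [ 536.858   -50.2931 -244.    ]
top plane mid [ 529.9307  -35.6982 -244.    ]
scene plane L [ 519.3344  -15.2881 -244.    ]
scene plane R [ 536.0222  -57.5589 -244.    ]
scene plane mid [ 528.0459  -37.4382 -244.    ]
ring top [ 531.8763  -38.7639 -274.    ] stem scene [ 531.9085  -47.0471 -268.    ]
top [28.1632 16.8362  0.    ] 30.871423251031203
scene [23.6878 14.0508 -0.    ] 30.6750556562043
```

```bash
python3 - <<'E'
from kin2 import *
to((530,-37,-239),.1,.15,1.2,100)
j=None
for ph in (1.2,1.6,2.0,3.0,3.6,4.0,0.0,0.5):
    for bk in (0,100): print(ph,bk,ikd((530,-37,-239),.1,.15,ph,bk,j0=[-.29,.3,-.55,-.3,-.3,np.clip(1.7-ph,-3,3)])[0])
print(R.from_rotvec(Y*.1+u*.15).apply(-n))
E
```

```text
t 7.85 grasp s,l,n [ 549.0593  164.4076 -120.8144] shift [-0.4283 -0.9781 -0.1005] rows 4.290164709030667 turn [ 0.2872 -0.1976 -0.6808] rows 8.01338164255209
j [ 0.2244  0.2196 -0.5219  0.2662 -0.6434  0.7064] -> [-0.2859  0.1707 -0.5484 -0.2127 -0.3858  0.4355] w 24.10023470820217 F(s,l,n) [ 0.2107 -0.5207  0.4636] grip 0.0
1.2 0 [-0.2813  0.3796 -0.5011 -0.3474 -0.2292  0.5729]
1.2 100 [-0.2859  0.1707 -0.5484 -0.2127 -0.3858  0.4355]
1.6 0 [-0.2813  0.3796 -0.5011 -0.3474 -0.2292  0.1729]
1.6 100 [-0.2859  0.1707 -0.5484 -0.2127 -0.3858  0.0355]
2.0 0 [-0.2813  0.3796 -0.5011 -0.3474 -0.2292 -0.2271]
2.0 100 [-0.2859  0.1707 -0.5484 -0.2127 -0.3858 -0.3645]
3.0 0 [-0.2813  0.3796 -0.5011 -0.3474 -0.2292 -1.2271]
3.0 100 [-0.2859  0.1707 -0.5484 -0.2127 -0.3858 -1.3645]
3.6 0 [-0.2813  0.3796 -0.5011 -0.3474 -0.2292 -1.8271]
3.6 100 [-0.2859  0.1707 -0.5484 -0.2127 -0.3858 -1.9645]
4.0 0 [-0.2813  0.3796 -0.5011 -0.3474 -0.2292 -2.2271]
4.0 100 [-0.2859  0.1707 -0.5484 -0.2127 -0.3858 -2.3645]
0.0 0 [-0.2813  0.3796 -0.5011 -0.3474 -0.2292  1.7729]
0.0 100 [-0.2859  0.1707 -0.5484 -0.2127 -0.3858  1.6355]
0.5 0 [-0.2813  0.3796 -0.5011 -0.3474 -0.2292  1.2729]
0.5 100 [-0.2859  0.1707 -0.5484 -0.2127 -0.3858  1.1355]
[ 0.4588 -0.0521 -0.887 ]
```

```bash
python3 -m handwheel '[{"x":-0.06,"y":-0.14,"z":-0.0,"ax":0.0287,"ay":-0.0198,"az":-0.068},{"x":-0.06,"y":-0.14,"z":0,"ax":0.0287,"ay":-0.0198,"az":-0.068},{"x":-0.06,"y":-0.14,"z":0,"ax":0.0287,"ay":-0.0198,"az":-0.068},{"x":-0.06,"y":-0.14,"z":0,"ax":0.0287,"ay":-0.0198,"az":-0.068},{"x":-0.06,"y":-0.14,"z":-0.03,"ax":0.0287,"ay":-0.0198,"az":-0.068},{"x":-0.06,"y":-0.14,"z":-0.03,"ax":0.0287,"ay":-0.0198,"az":-0.068},{"x":-0.06,"y":-0.14,"z":-0.03,"ax":0.0287,"ay":-0.0198,"az":-0.068},{"x":0,"y":0,"z":0,"ax":0.0287,"ay":-0.0198,"az":-0.068}]'
python3 -c "
from kin2 import *
to((530,-37,-239),.1,.15,1.2,100)"
```

```text
clock: 8.65
position: [468.2, -278.5, 151.9]
ee_rot: [0.756, -0.619, 0.177, -0.117]
contact_force: [-1.0, 1.0, -0.1]
gripper_width: 24.4
grasp_force: 0.0
t 8.65 grasp s,l,n [ 543.3049  -54.1218 -140.0204] shift [-0.0024  0.0144 -0.0093] rows 0.0694175684002555 turn [ 0.0565 -0.0388 -0.1306] rows 1.5451372667836998
j [-0.2871  0.1818 -0.5197 -0.1758 -0.4531  0.6273] -> [-0.2859  0.1707 -0.5484 -0.2127 -0.3858  0.4355] w 24.360875410858256 F(s,l,n) [-1.2373  0.4966  0.6144] grip 0.0
```

Finish the alignment, then check before descending 100 mm along (0.459,-0.052,-0.887).

```bash
python3 -m handwheel '[{"x":-0.0024,"y":0.0144,"z":-0.009,"ax":0.0282,"ay":-0.0194,"az":-0.0653},{"x":0,"y":0,"z":0,"ax":0.0282,"ay":-0.0194,"az":-0.0653},{"x":0,"y":0,"z":0,"ax":0,"ay":0,"az":0},{"x":0.0459,"y":-0.0052,"z":-0.0887,"ax":0,"ay":0,"az":0},{"x":0.0459,"y":-0.0052,"z":-0.0887,"ax":0,"ay":0,"az":0},{"x":0,"y":0,"z":0,"ax":0,"ay":0,"az":0},{"x":0,"y":0,"z":0,"ax":0,"ay":0,"az":0},{"x":0,"y":0,"z":0,"ax":0,"ay":0,"az":0}]'
python3 -c "
from kin2 import *
to((530,-37,-239),.1,.15,1.2,0)"
```

```text
clock: 9.45
position: [487.6, -275.2, 116.3]
ee_rot: [-0.681, 0.693, -0.185, 0.151]
contact_force: [1.1, 0.7, 1.1]
gripper_width: 24.3
grasp_force: 0.0
t 9.45 grasp s,l,n [ 537.1051  -43.0799 -178.6691] shift [ 0.1301 -0.0281 -0.2747] rows 1.2210609151491143 turn [ 0.0026  0.0006 -0.0064] rows 0.07319936804514894
j [-0.2755  0.25   -0.5414 -0.2497 -0.3127  0.4775] -> [-0.2813  0.3796 -0.5011 -0.3474 -0.2292  0.5729] w 24.277327117260008 F(s,l,n) [1.1496 1.1308 0.5957] grip 0.0
```

```bash
python3 -m handwheel '[{"x":0.013,"y":-0.006,"z":-0.027,"ax":0.0026,"ay":0.0006,"az":-0.0064},{"x":0.026,"y":-0.006,"z":-0.055,"ax":0,"ay":0,"az":0},{"x":0.026,"y":-0.006,"z":-0.055,"ax":0,"ay":0,"az":0},{"x":0.026,"y":-0.005,"z":-0.055,"ax":0,"ay":0,"az":0},{"x":0.026,"y":-0.005,"z":-0.055,"ax":0,"ay":0,"az":0},{"x":0.013,"y":0,"z":-0.028,"ax":0,"ay":0,"az":0},{"x":0,"y":0,"z":0,"ax":0,"ay":0,"az":0},{"x":0,"y":0,"z":0,"ax":0,"ay":0,"az":0}]'
python3 - <<'E'
from kin2 import *
to((530,-37,-239),.1,.15,1.2,0)
S=arm.get_image("scene");T=arm.get_image("top")
a=cv2.resize(S[170:260,255:345],None,fx=4.4,fy=4.4,interpolation=2);b=cv2.resize(T[140:230,235:325],None,fx=4.4,fy=4.4,interpolation=2)
cv2.imwrite("pics/k4.png",np.hstack([a,b])[:,:,::-1])
E
```

```text
clock: 10.25
position: [513.4, -280.8, 60.2]
ee_rot: [-0.677, 0.697, -0.183, 0.15]
contact_force: [-0.4, -0.7, 0.9]
gripper_width: 24.1
grasp_force: 0.0
t 10.25 grasp s,l,n [ 529.2571  -37.0231 -239.8379] shift [ 0.001  -0.0003  0.0056] rows 0.02269814553021422 turn [-0.0005 -0.0008  0.0005] rows 0.011175198590932835
j [-0.2814  0.3815 -0.5011 -0.3485 -0.2286  0.5731] -> [-0.2813  0.3796 -0.5011 -0.3474 -0.2292  0.5729] w 24.1387065223859 F(s,l,n) [ 0.3797 -0.8037  0.8282] grip 0.0
```

View pics/k4.png

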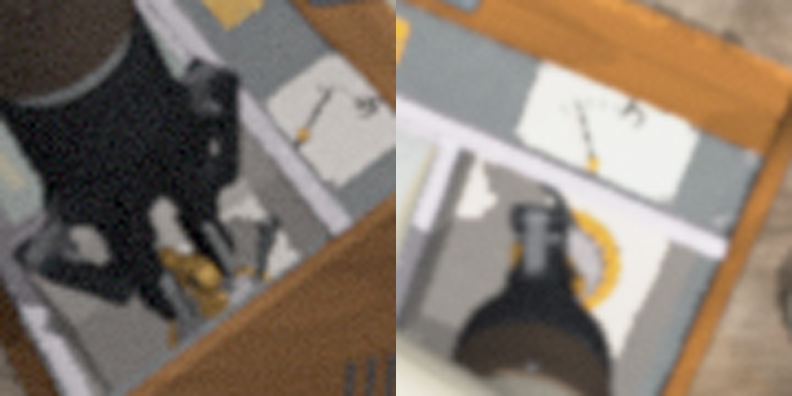

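The pads straddle the brass head, seen at (195,280) left and (540,240) right. The gauge is visible in both views. I'll narrow the jaws to 14 mm, make a first stroke and measure the pointer.

```bash
cat > ptr.py <<'E'
from kin2 import *
def proj(nm,P):
    p=arm.camera_params(nm);x=R.from_quat(p["orientation"]).inv().apply(P-p["position"]);q=x[:,:2]/x[:,2:]
    q=q*(1+p["k1"]*(q**2).sum(1,keepdims=True));K=p["K"];return (q*[K[0,0],K[1,1]]+K[:2,2]).astype(np.float32)
def ptr(nm,pix0):
    c0=F.T@onplane(nm,pix0,n*-219,n)
    im=np.mean([cv2.cvtColor(arm.get_image(nm),cv2.COLOR_RGB2GRAY).astype(float) for _ in range(2)],0).astype(np.float32)
    A=np.radians(np.arange(-70,70.5,.5));Rr=np.arange(9,25,1.)
    P=np.array([F@[c0[0]+r*np.cos(a),c0[1]-r*np.sin(a),c0[2]] for a in A for r in Rr])
    uv=proj(nm,P);v=cv2.remap(im,uv[:,0].reshape(len(A),-1),uv[:,1].reshape(len(A),-1),cv2.INTER_LINEAR)
    m=v.mean(1);w=np.clip(np.median(m)-m,0,None);i=w.argmax();sl=slice(max(i-8,0),i+9);g=w[sl]
    return round(float((np.degrees(A[sl])*g).sum()/g.sum()),1),round(float(w[i]),1)
def gauge():
    r={"top":ptr("top",(279.2,177.0)),"scene":ptr("scene",(323.0,200.2))}
    for k,(d,w) in r.items(): print(k,"pointer deg",d,"contrast",w,"key",round(np.radians((d+50)*4),2))
E
python3 -c "
from ptr import *
gauge()"
python3 -m handwheel '[{"x":0,"y":0,"z":0,"ax":0,"ay":0,"az":0},{"x":0,"y":0,"z":0,"ax":0,"ay":0,"az":0},{"x":0,"y":0,"z":0,"ax":0.035,"ay":-0.004,"az":-0.0678},{"x":0,"y":0,"z":0,"ax":0.035,"ay":-0.004,"az":-0.0678},{"x":0,"y":0,"z":0,"ax":0.035,"ay":-0.004,"az":-0.0678},{"x":0,"y":0,"z":0,"ax":0.035,"ay":-0.004,"az":-0.0678},{"x":0,"y":0,"z":0,"ax":0.035,"ay":-0.004,"az":-0.0678},{"x":0,"y":0,"z":0,"ax":0.035,"ay":-0.004,"az":-0.0678}]' -0.67
python3 -c "
from ptr import *
gauge()
to((530,-37,-239),.1,.15,1.92,0)"
```

```text
top pointer deg -32.5 contrast 36.6 key 1.22
scene pointer deg -30.5 contrast 48.7 key 1.36
clock: 11.35
position: [513.6, -281.0, 60.7]
ee_rot: [-0.386, 0.891, -0.119, 0.206]
contact_force: [-1.1, -0.9, 1.2]
gripper_width: 14.2
grasp_force: 5.9
top pointer deg -22.6 contrast 41.9 key 1.91
scene pointer deg -22.0 contrast 49.8 key 1.95
t 11.55 grasp s,l,n [ 529.6706  -37.1274 -239.5445] shift [0.0002 0.0006 0.0032] rows 0.012954547349858635 turn [ 0.0006  0.0001 -0.0008] rows 0.009944141251441956
j [-0.2817  0.3807 -0.501  -0.3492 -0.228  -0.1434] -> [-0.2813  0.3796 -0.5011 -0.3474 -0.2292 -0.1471] w 13.99504500638948 F(s,l,n) [ 1.0164 -0.9238  1.3449] grip 3.3499313687207177
```

```bash
python3 -m handwheel '[{"x":0,"y":0,"z":0,"ax":0.0336,"ay":-0.0038,"az":-0.065},{"x":0,"y":0,"z":0,"ax":0.0336,"ay":-0.0038,"az":-0.065},{"x":0,"y":0,"z":0,"ax":0.0336,"ay":-0.0038,"az":-0.065},{"x":0,"y":0,"z":0,"ax":0.0336,"ay":-0.0038,"az":-0.065},{"x":0,"y":0,"z":0,"ax":0.0336,"ay":-0.0038,"az":-0.065},{"x":0,"y":0,"z":0,"ax":0.0336,"ay":-0.0038,"az":-0.065},{"x":0,"y":0,"z":0,"ax":0.0336,"ay":-0.0038,"az":-0.065},{"x":0,"y":0,"z":0,"ax":0.0336,"ay":-0.0038,"az":-0.065}]'
python3 -c "
from ptr import *
gauge()
to((530,-37,-239),.1,.15,2.84,0)"
python3 -m handwheel '[{"x":0,"y":0,"z":0,"ax":0.0336,"ay":-0.0038,"az":-0.065},{"x":0,"y":0,"z":0,"ax":0.0336,"ay":-0.0038,"az":-0.065},{"x":0,"y":0,"z":0,"ax":0.0336,"ay":-0.0038,"az":-0.065},{"x":0,"y":0,"z":0,"ax":0.0336,"ay":-0.0038,"az":-0.065},{"x":0,"y":0,"z":0,"ax":0.0336,"ay":-0.0038,"az":-0.065},{"x":0,"y":0,"z":0,"ax":0.0336,"ay":-0.0038,"az":-0.065},{"x":0,"y":0,"z":0,"ax":0.0336,"ay":-0.0038,"az":-0.065},{"x":0,"y":0,"z":0,"ax":0.0336,"ay":-0.0038,"az":-0.065}]'
python3 -c "
from ptr import *
gauge()
to((530,-37,-239),.1,.15,4.72,0)"
```

```text
clock: 12.35
position: [514.9, -282.1, 61.8]
ee_rot: [0.049, 0.97, -0.016, 0.239]
contact_force: [-0.5, -4.2, 2.6]
gripper_width: 14.1
grasp_force: 8.9
top pointer deg -10.5 contrast 37.9 key 2.76
scene pointer deg -9.0 contrast 46.9 key 2.86
t 12.55 grasp s,l,n [ 531.3022  -37.6211 -239.4417] shift [-0.005   0.0059 -0.0017] rows 0.031574570180959965 turn [ 0.0018  0.002  -0.0008] rows 0.029878558044678982
j [-0.2827  0.3803 -0.4994 -0.3493 -0.2265 -1.0618] -> [-0.2813  0.3796 -0.5011 -0.3474 -0.2292 -1.0671] w 14.208353422139536 F(s,l,n) [ 3.9452 -4.8714  1.9049] grip 7.737367262598127
clock: 13.35
position: [514.4, -283.1, 61.0]
ee_rot: [0.475, 0.847, 0.091, 0.221]
contact_force: [-0.7, -10.6, -2.1]
gripper_width: 14.2
grasp_force: 6.3
top pointer deg 1.5 contrast 38.4 key 3.6
scene pointer deg 5.0 contrast 49.7 key 3.84
t 13.55 grasp s,l,n [ 529.545   -38.1239 -239.8963] shift [0.002  0.0054 0.005 ] rows 0.03041155441644624 turn [ 0.2812 -0.0321 -0.542 ] rows 6.406483573926222
j [-0.2836  0.3815 -0.5007 -0.3501 -0.2275 -1.9819] -> [-0.2813  0.3796 -0.5011 -0.3474 -0.2292 -2.9471] w 14.136293183355631 F(s,l,n) [ 1.5364 -6.9742 -2.1438] grip 3.3881244567601243
```

```bash
python3 -m handwheel '[{"x":0,"y":0.005,"z":0,"ax":0.0352,"ay":-0.004,"az":-0.0678},{"x":0,"y":0,"z":0,"ax":0.0352,"ay":-0.004,"az":-0.0678},{"x":0,"y":0,"z":0,"ax":0.0352,"ay":-0.004,"az":-0.0678},{"x":0,"y":0,"z":0,"ax":0.0352,"ay":-0.004,"az":-0.0678},{"x":0,"y":0,"z":0,"ax":0.0352,"ay":-0.004,"az":-0.0678},{"x":0,"y":0,"z":0,"ax":0.0352,"ay":-0.004,"az":-0.0678},{"x":0,"y":0,"z":0,"ax":0.0352,"ay":-0.004,"az":-0.0678},{"x":0,"y":0,"z":0,"ax":0.0352,"ay":-0.004,"az":-0.0678}]'
python3 -c "
from ptr import *
gauge()
to((530,-37,-239),.1,.15,4.72,0)"
```

```text
clock: 14.35
position: [513.2, -280.5, 60.3]
ee_rot: [0.813, 0.532, 0.184, 0.152]
contact_force: [-1.1, -6.8, 0.6]
gripper_width: 14.2
grasp_force: 8.2
top pointer deg 14.1 contrast 35.9 key 4.48
scene pointer deg 16.0 contrast 47.6 key 4.61
t 14.55 grasp s,l,n [ 528.9075  -36.7228 -239.6272] shift [ 0.002  -0.0026  0.0055] rows 0.025651497653927584 turn [-0.0006  0.0007  0.0001] rows 0.00925980219506126
j [-0.2821  0.3808 -0.5007 -0.3554 -0.2281 -2.939 ] -> [-0.2813  0.3796 -0.5011 -0.3474 -0.2292 -2.9471] w 13.937086876824022 F(s,l,n) [ 1.083  -6.2405 -0.9122] grip 5.3666213845122
```

```bash
python3 -m handwheel '[{"x":0,"y":0,"z":0,"ax":0.0292,"ay":-0.0033,"az":-0.0565},{"x":0,"y":0,"z":0,"ax":0,"ay":0,"az":0},{"x":0,"y":0,"z":0,"ax":-0.0352,"ay":0.004,"az":0.0678},{"x":0,"y":0,"z":0,"ax":-0.0352,"ay":0.004,"az":0.0678},{"x":0,"y":0,"z":0,"ax":-0.0352,"ay":0.004,"az":0.0678},{"x":0,"y":0,"z":0,"ax":0,"ay":0,"az":0},{"x":0,"y":0,"z":0,"ax":0,"ay":0,"az":0},{"x":0,"y":0,"z":0,"ax":0,"ay":0,"az":0}]'
python3 -m handwheel '[{"x":0,"y":0,"z":0,"ax":0,"ay":0,"az":0},{"x":0,"y":0,"z":0,"ax":0,"ay":0,"az":0},{"x":0,"y":0,"z":0,"ax":0,"ay":0,"az":0},{"x":0,"y":0,"z":0,"ax":0,"ay":0,"az":0},{"x":0,"y":0,"z":0,"ax":0,"ay":0,"az":0},{"x":0,"y":0,"z":0,"ax":0,"ay":0,"az":0},{"x":0,"y":0,"z":0,"ax":0,"ay":0,"az":0},{"x":0,"y":0,"z":0,"ax":0,"ay":0,"az":0}]' -0.435
python3 -c "
from ptr import *
gauge()
to((530,-37,-239),.1,.15,4.47,110)"
```

```text
clock: 15.35
position: [512.8, -279.2, 59.8]
ee_rot: [0.737, 0.633, 0.162, 0.173]
contact_force: [-0.2, 0.0, -0.2]
gripper_width: 14.0
grasp_force: 0.4
clock: 16.15
position: [513.4, -279.8, 60.4]
ee_rot: [0.736, 0.633, 0.162, 0.174]
contact_force: [-0.5, 0.1, 0.5]
gripper_width: 24.2
grasp_force: 0.0
top pointer deg 11.0 contrast 40.1 key 4.26
scene pointer deg 14.0 contrast 52.1 key 4.47
t 16.35 grasp s,l,n [ 528.9355  -36.1078 -239.4276] shift [-0.2513  0.023   0.4925] rows 2.213347571214245 turn [ 0.0012  0.0002 -0.004 ] rows 0.04333449917733364
j [-0.2807  0.3804 -0.5013 -0.3537 -0.2282 -2.6851] -> [-0.2872  0.1505 -0.5484 -0.2042 -0.4058 -2.8428] w 23.40379818533908 F(s,l,n) [-0.8602  0.2326  0.8393] grip 0.0
```

```bash
python3 -m handwheel '[{"x":-0.02,"y":0.002,"z":0.04,"ax":0,"ay":0,"az":0},{"x":-0.04,"y":0.0035,"z":0.08,"ax":0,"ay":0,"az":0},{"x":-0.04,"y":0.0035,"z":0.08,"ax":0,"ay":0,"az":0},{"x":-0.04,"y":0.0035,"z":0.08,"ax":0,"ay":0,"az":0},{"x":-0.04,"y":0.0035,"z":0.08,"ax":0,"ay":0,"az":0},{"x":-0.04,"y":0.0035,"z":0.08,"ax":0,"ay":0,"az":0},{"x":-0.03,"y":0.003,"z":0.055,"ax":0,"ay":0,"az":0},{"x":0,"y":0,"z":0,"ax":0,"ay":0,"az":0}]'
python3 - <<'E'
from ptr import *
gauge()
to((530,-37,-239),.1,.15,4.47,110)
o=[]
for nm,px in (("top",(279.2,177.)),("scene",(323.,200.2))):
    im=np.mean([arm.get_image(nm).astype(float) for _ in range(6)],0).astype(np.float32)
    c0=F.T@onplane(nm,px,n*-219,n)
    # rectify the gauge plate: x right 10px/mm... rows up the slope
    g=np.array([F@[c0[0]+s_,c0[1]+l,c0[2]] for s_ in np.arange(40,-10,-.125) for l in np.arange(25,-25,-.125)])
    uv=proj(nm,g).reshape(400,400,2);r=cv2.remap(im,uv[...,0],uv[...,1],cv2.INTER_CUBIC);r=np.clip(r,0,255).astype(np.uint8)
    for d in (9,24): 
        a=np.radians(d);cv2.line(r,tuple(int(v) for v in (200+8*22*np.sin(a),320-8*22*np.cos(a))),tuple(int(v) for v in (200+8*38*np.sin(a),320-8*38*np.cos(a))),(255,0,0),1)
    cv2.circle(r,(200,320),4,(0,255,0),1);o.append(r)
cv2.imwrite("pics/g5.png",np.hstack(o)[:,:,::-1])
E
```

```text
clock: 17.15
position: [463.4, -275.4, 161.5]
ee_rot: [0.736, 0.633, 0.163, 0.176]
contact_force: [0.2, -0.1, 0.5]
gripper_width: 24.3
grasp_force: 0.0
top pointer deg 11.0 contrast 40.6 key 4.26
scene pointer deg 14.0 contrast 52.1 key 4.47
t 17.35 grasp s,l,n [ 540.8783  -53.3808 -131.0799] shift [-0.0005 -0.0001  0.0015] rows 0.006160589964201638 turn [ 0.0008 -0.0006 -0.0039] rows 0.04217685962623561
j [-0.2886  0.1516 -0.546  -0.2082 -0.4085 -2.832 ] -> [-0.2872  0.1505 -0.5484 -0.2042 -0.4058 -2.8428] w 24.065376157635864 F(s,l,n) [0.0451 0.2235 0.0925] grip 0.0
```

View pics/g5.png

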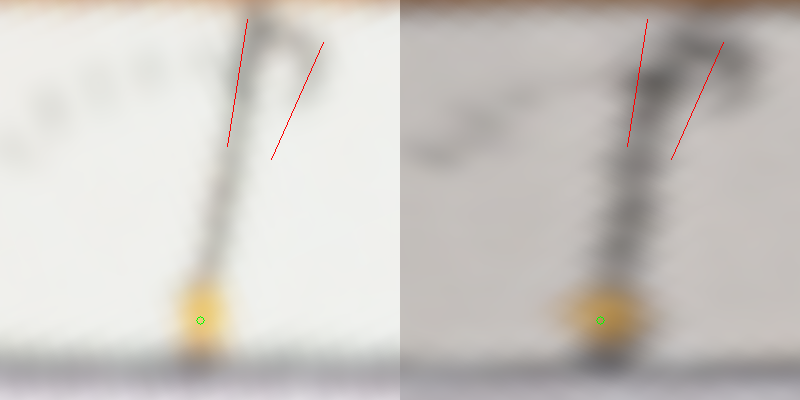

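The pointer lies close along the bracket's left leg, so the rest position is marginal. One more tooth (about +5.6°) will centre it. First I'll turn the tool back at standoff.

```bash
python3 -m handwheel '[{"x":0,"y":0,"z":0,"ax":-0.043,"ay":0.0049,"az":0.0833},{"x":0,"y":0,"z":0,"ax":-0.043,"ay":0.0049,"az":0.0833},{"x":0,"y":0,"z":0,"ax":-0.043,"ay":0.0049,"az":0.0833},{"x":0,"y":0,"z":0,"ax":-0.043,"ay":0.0049,"az":0.0833},{"x":0,"y":0,"z":0,"ax":-0.043,"ay":0.0049,"az":0.0833},{"x":0,"y":0,"z":0,"ax":-0.043,"ay":0.0049,"az":0.0833},{"x":0,"y":0,"z":0,"ax":-0.043,"ay":0.0049,"az":0.0833},{"x":0,"y":0,"z":0,"ax":-0.043,"ay":0.0049,"az":0.0833}]'
python3 -m handwheel '[{"x":0,"y":0,"z":0,"ax":-0.043,"ay":0.0049,"az":0.0833},{"x":0,"y":0,"z":0,"ax":-0.043,"ay":0.0049,"az":0.0833},{"x":0,"y":0,"z":0,"ax":-0.043,"ay":0.0049,"az":0.0833},{"x":0,"y":0,"z":0,"ax":-0.043,"ay":0.0049,"az":0.0833},{"x":0,"y":0,"z":0,"ax":-0.043,"ay":0.0049,"az":0.0833},{"x":0,"y":0,"z":0,"ax":-0.043,"ay":0.0049,"az":0.0833},{"x":0,"y":0,"z":0,"ax":-0.043,"ay":0.0049,"az":0.0833},{"x":0,"y":0,"z":0,"ax":-0.043,"ay":0.0049,"az":0.0833}]'
python3 -c "
from ptr import *
to((530,-37,-239),.1,.15,1.1,110)"
```

```text
clock: 18.75
position: [463.4, -275.2, 159.5]
ee_rot: [0.257, 0.937, 0.037, 0.234]
contact_force: [0.6, -0.5, -0.0]
gripper_width: 24.2
grasp_force: 0.0
clock: 19.55
position: [463.4, -275.3, 159.5]
ee_rot: [-0.307, 0.922, -0.1, 0.214]
contact_force: [-0.5, -0.7, 1.0]
gripper_width: 24.6
grasp_force: 0.0
t 19.55 grasp s,l,n [ 541.5221  -53.4113 -130.425 ] shift [-0.0011  0.0007 -0.0029] rows 0.0129003683884429 turn [-0.2908  0.0316  0.5642] rows 6.658912470657532
j [-0.2864  0.1504 -0.5471 -0.1997 -0.4093 -0.4761] -> [-0.2872  0.1505 -0.5484 -0.2042 -0.4058  0.5272] w 24.582426844584894 F(s,l,n) [ 0.3563 -0.8211  0.9071] grip 0.0
```

```bash
python3 -m handwheel '[{"x":0,"y":0,"z":0,"ax":-0.0415,"ay":0.0045,"az":0.0806},{"x":0,"y":0,"z":0,"ax":-0.0415,"ay":0.0045,"az":0.0806},{"x":0,"y":0,"z":0,"ax":-0.0415,"ay":0.0045,"az":0.0806},{"x":0,"y":0,"z":0,"ax":-0.0415,"ay":0.0045,"az":0.0806},{"x":0,"y":0,"z":0,"ax":-0.0415,"ay":0.0045,"az":0.0806},{"x":0,"y":0,"z":0,"ax":-0.0415,"ay":0.0045,"az":0.0806},{"x":0,"y":0,"z":0,"ax":-0.0415,"ay":0.0045,"az":0.0806},{"x":0,"y":0,"z":0,"ax":0,"ay":0,"az":0}]'
python3 -m handwheel '[{"x":0.02,"y":-0.0024,"z":-0.04,"ax":0,"ay":0,"az":0},{"x":0.04,"y":-0.0047,"z":-0.078,"ax":0,"ay":0,"az":0},{"x":0.04,"y":-0.0047,"z":-0.078,"ax":0,"ay":0,"az":0},{"x":0,"y":0,"z":0,"ax":0,"ay":0,"az":0},{"x":0,"y":0,"z":0,"ax":0,"ay":0,"az":0},{"x":0,"y":0,"z":0,"ax":0,"ay":0,"az":0},{"x":0,"y":0,"z":0,"ax":0,"ay":0,"az":0},{"x":0,"y":0,"z":0,"ax":0,"ay":0,"az":0}]'
python3 -c "
from ptr import *
to((529.5,-36.5,-239),.1,.15,1.1,0)"
```

```text
clock: 20.35
position: [463.4, -275.3, 159.5]
ee_rot: [0.709, -0.664, 0.19, -0.142]
contact_force: [0.1, -0.3, -0.5]
gripper_width: 24.3
grasp_force: 0.0
clock: 21.15
position: [483.5, -277.7, 120.9]
ee_rot: [0.709, -0.664, 0.191, -0.142]
contact_force: [0.7, -0.0, -0.2]
gripper_width: 24.0
grasp_force: 0.0
t 21.15 grasp s,l,n [ 537.2834  -47.0212 -173.2657] shift [ 0.15   -0.0128 -0.2994] rows 1.340494349571637 turn [-0.0019  0.0008  0.0036] rows 0.0435305148233255
j [-0.2831  0.2392 -0.541  -0.2479 -0.325   0.5644] -> [-0.28    0.3794 -0.5027 -0.3471 -0.2276  0.6715] w 24.02787389390262 F(s,l,n) [ 0.4385  0.3077 -0.5632] grip 0.0
```

Descend, close to 14 mm, and read the state.

```bash
python3 -m handwheel '[{"x":0.02,"y":-0.0018,"z":-0.04,"ax":0,"ay":0,"az":0},{"x":0.03,"y":-0.0025,"z":-0.06,"ax":0,"ay":0,"az":0},{"x":0.03,"y":-0.0025,"z":-0.06,"ax":0,"ay":0,"az":0},{"x":0.03,"y":-0.0025,"z":-0.06,"ax":0,"ay":0,"az":0},{"x":0.025,"y":-0.002,"z":-0.05,"ax":0,"ay":0,"az":0},{"x":0.015,"y":-0.0015,"z":-0.0294,"ax":0,"ay":0,"az":0},{"x":0,"y":0,"z":0,"ax":0,"ay":0,"az":0},{"x":0,"y":0,"z":0,"ax":0,"ay":0,"az":0}]'
python3 -m handwheel '[{"x":0,"y":0,"z":0,"ax":0,"ay":0,"az":0},{"x":0,"y":0,"z":0,"ax":0,"ay":0,"az":0},{"x":0,"y":0,"z":0,"ax":0,"ay":0,"az":0},{"x":0,"y":0,"z":0,"ax":0,"ay":0,"az":0},{"x":0,"y":0,"z":0,"ax":0.0293,"ay":-0.0033,"az":-0.0565},{"x":0,"y":0,"z":0,"ax":0.0293,"ay":-0.0033,"az":-0.0565},{"x":0,"y":0,"z":0,"ax":0,"ay":0,"az":0},{"x":0,"y":0,"z":0,"ax":0,"ay":0,"az":0}]' -0.67
python3 -c "
from ptr import *
gauge()
to((529.5,-36.5,-239),.1,.15,1.3,0)"
```

```text
clock: 21.95
position: [513.4, -280.2, 60.2]
ee_rot: [0.709, -0.664, 0.19, -0.142]
contact_force: [-0.7, 0.3, 0.5]
gripper_width: 24.5
grasp_force: 0.0
clock: 22.75
position: [513.0, -280.1, 60.2]
ee_rot: [-0.64, 0.731, -0.175, 0.16]
contact_force: [-1.1, -0.0, 1.3]
gripper_width: 13.9
grasp_force: 0.5
top pointer deg 11.0 contrast 40.2 key 4.26
scene pointer deg 14.0 contrast 52.1 key 4.47
t 22.95 grasp s,l,n [ 528.6902  -36.5663 -239.5127] shift [ 0.0021 -0.0007  0.0044] rows 0.019519749525127437 turn [-0.0022 -0.0003  0.0031] rows 0.03970260995838699
j [-0.2808  0.3807 -0.5021 -0.3505 -0.2283  0.4698] -> [-0.28    0.3794 -0.5027 -0.3471 -0.2276  0.4715] w 14.136599075198438 F(s,l,n) [-0.0476  0.0464  0.2113] grip 0.7280909805558622
```

```bash
python3 -m handwheel '[{"x":0,"y":0,"z":0,"ax":0.0321,"ay":-0.0036,"az":-0.0621},{"x":0,"y":0,"z":0,"ax":0.0321,"ay":-0.0036,"az":-0.0621},{"x":0,"y":0,"z":0,"ax":0.0321,"ay":-0.0036,"az":-0.0621},{"x":0,"y":0,"z":0,"ax":0.0321,"ay":-0.0036,"az":-0.0621},{"x":0,"y":0,"z":0,"ax":0.0321,"ay":-0.0036,"az":-0.0621},{"x":0,"y":0,"z":0,"ax":0,"ay":0,"az":0},{"x":0,"y":0,"z":0,"ax":0,"ay":0,"az":0},{"x":0,"y":0,"z":0,"ax":0,"ay":0,"az":0}]'
python3 -c "
from ptr import *
gauge()
to((529.5,-36.5,-239),.1,.15,1.85,0)"
```

```text
clock: 23.75
position: [513.8, -280.4, 60.7]
ee_rot: [-0.417, 0.877, -0.126, 0.202]
contact_force: [-0.9, -1.1, 1.5]
gripper_width: 14.2
grasp_force: 5.9
top pointer deg 18.5 contrast 34.0 key 4.78
scene pointer deg 21.0 contrast 47.0 key 4.96
t 23.95 grasp s,l,n [ 529.6011  -36.4931 -239.5091] shift [-0.0017  0.0007  0.0019] rows 0.010439034547386272 turn [-0.0016  0.0006  0.003 ] rows 0.03608171193994798
j [-0.2807  0.3805 -0.5013 -0.3502 -0.2274 -0.0802] -> [-0.28    0.3794 -0.5027 -0.3471 -0.2276 -0.0785] w 13.93037449872539 F(s,l,n) [-0.0253 -1.2308  2.3503] grip 6.1632240121252835
```

```bash
python3 -m handwheel '[{"x":0,"y":0,"z":0,"ax":-0.0352,"ay":0.004,"az":0.0678},{"x":0,"y":0,"z":0,"ax":-0.0352,"ay":0.004,"az":0.0678},{"x":0,"y":0,"z":0,"ax":-0.0176,"ay":0.002,"az":0.0339},{"x":0,"y":0,"z":0,"ax":0,"ay":0,"az":0},{"x":0,"y":0,"z":0,"ax":0,"ay":0,"az":0},{"x":0,"y":0,"z":0,"ax":0,"ay":0,"az":0},{"x":0,"y":0,"z":0,"ax":0,"ay":0,"az":0},{"x":0,"y":0,"z":0,"ax":0,"ay":0,"az":0}]'
python3 -m handwheel '[{"x":0,"y":0,"z":0,"ax":0,"ay":0,"az":0},{"x":0,"y":0,"z":0,"ax":0,"ay":0,"az":0},{"x":0,"y":0,"z":0,"ax":0,"ay":0,"az":0},{"x":-0.02,"y":0.002,"z":0.04,"ax":0,"ay":0,"az":0},{"x":-0.04,"y":0.0043,"z":0.077,"ax":0,"ay":0,"az":0},{"x":-0.04,"y":0.0043,"z":0.077,"ax":0,"ay":0,"az":0},{"x":-0.04,"y":0.0043,"z":0.077,"ax":0,"ay":0,"az":0},{"x":-0.04,"y":0.0043,"z":0.077,"ax":0,"ay":0,"az":0}]' -0.435
python3 -c "
from ptr import *
gauge()
to((528,160,-188),.3,0,0,60)"
```

```text
clock: 24.75
position: [513.4, -280.1, 60.3]
ee_rot: [-0.543, 0.806, -0.154, 0.181]
contact_force: [-0.3, -0.2, 0.8]
gripper_width: 14.1
grasp_force: 0.0
clock: 25.55
position: [476.7, -276.3, 131.0]
ee_rot: [-0.543, 0.805, -0.154, 0.181]
contact_force: [0.3, -0.2, -0.6]
gripper_width: 24.5
grasp_force: 0.0
top pointer deg 16.5 contrast 38.8 key 4.64
scene pointer deg 19.5 contrast 47.8 key 4.85
t 25.75 grasp s,l,n [ 537.1407  -48.4216 -161.9498] shift [0.3821 0.9564 0.1477] rows 4.161797754344164 turn [-0.3642  0.2022  0.8943] rows 10.335905477433606
j [-0.2826  0.2146 -0.5478 -0.2341 -0.3422  0.0999] -> [ 0.213   0.2321 -0.538   0.2745 -0.6119  0.7055] w 24.120834717365653 F(s,l,n) [ 0.07    0.5538 -0.2099] grip 0.0
```

```bash
python3 -m handwheel '[{"x":0,"y":0,"z":0.08,"ax":-0.0331,"ay":0.0184,"az":0.0813},{"x":0,"y":0,"z":0.08,"ax":-0.0331,"ay":0.0184,"az":0.0813},{"x":0.048,"y":0.12,"z":0,"ax":-0.0331,"ay":0.0184,"az":0.0813},{"x":0.048,"y":0.12,"z":0,"ax":-0.0331,"ay":0.0184,"az":0.0813},{"x":0.048,"y":0.12,"z":0,"ax":-0.0331,"ay":0.0184,"az":0.0813},{"x":0.048,"y":0.12,"z":0,"ax":-0.0331,"ay":0.0184,"az":0.0813},{"x":0.048,"y":0.12,"z":0,"ax":-0.0331,"ay":0.0184,"az":0.0813},{"x":0.048,"y":0.12,"z":0,"ax":-0.0331,"ay":0.0184,"az":0.0813}]'
python3 -m handwheel '[{"x":0.048,"y":0.12,"z":0,"ax":-0.0331,"ay":0.0184,"az":0.0813},{"x":0.048,"y":0.116,"z":0,"ax":-0.0331,"ay":0.0184,"az":0.0813},{"x":0,"y":0,"z":0,"ax":-0.0331,"ay":0.0184,"az":0.0813},{"x":0,"y":0,"z":0,"ax":0,"ay":0,"az":0},{"x":0,"y":0,"z":0,"ax":0,"ay":0,"az":0},{"x":0,"y":0,"z":0,"ax":0,"ay":0,"az":0},{"x":0,"y":0,"z":0,"ax":0,"ay":0,"az":0},{"x":0,"y":0,"z":0,"ax":0,"ay":0,"az":0}]'
python3 -c "
from ptr import *
to((528,160,-188),.3,0,0,60)"
```

```text
clock: 26.55
position: [535.2, -131.2, 160.8]
ee_rot: [0.903, -0.405, 0.141, -0.031]
contact_force: [0.5, -0.9, 0.3]
gripper_width: 24.5
grasp_force: 0.0
clock: 27.35
position: [554.1, -85.6, 162.0]
ee_rot: [0.967, -0.218, 0.126, 0.029]
contact_force: [-0.0, -0.4, -0.7]
gripper_width: 23.7
grasp_force: 0.0
t 27.35 grasp s,l,n [ 547.2473  159.6227 -129.2519] shift [-0.0015  0.003  -0.0101] rows 0.042441545269162904 turn [ 0.0006 -0.0002  0.0011] rows 0.013219566814176088
j [ 0.2124  0.2305 -0.5339  0.2738 -0.6181  0.706 ] -> [ 0.213   0.2321 -0.538   0.2745 -0.6119  0.7055] w 23.689671594687475 F(s,l,n) [-0.2754 -0.3392 -0.6632] grip 0.0
```

Down onto the fin, then start pushing right.

```bash
python3 -m handwheel '[{"x":0.016,"y":-0.006,"z":-0.076,"ax":0,"ay":0,"az":0},{"x":0.0173,"y":-0.0082,"z":-0.0745,"ax":0,"ay":0,"az":0},{"x":0.0173,"y":-0.0082,"z":-0.0745,"ax":0,"ay":0,"az":0},{"x":0.0173,"y":-0.0082,"z":-0.0745,"ax":0,"ay":0,"az":0},{"x":0,"y":0,"z":0,"ax":0,"ay":0,"az":0},{"x":0,"y":0,"z":0,"ax":0,"ay":0,"az":0},{"x":0,"y":0,"z":0,"ax":0,"ay":0,"az":0},{"x":0,"y":0,"z":0,"ax":0,"ay":0,"az":0}]'
python3 -c "
from ptr import *
to((528,20,-188),.3,0,0,0)"
```

```text
clock: 28.15
position: [568.3, -91.1, 103.1]
ee_rot: [0.967, -0.217, 0.126, 0.029]
contact_force: [-0.1, -0.1, -0.6]
gripper_width: 24.3
grasp_force: 0.0
t 28.15 grasp s,l,n [ 528.8953  160.7476 -187.2829] shift [-0.3029 -0.6352 -0.0055] rows 2.814932517108633 turn [0.0006 0.0008 0.0001] rows 0.010590079727112229
j [ 0.187   0.329  -0.5981  0.3511 -0.4563  0.6403] -> [-0.0673  0.294  -0.6181  0.2278 -0.4272  0.9995] w 24.301946370632827 F(s,l,n) [-0.3522 -0.0894 -0.4562] grip 0.0
```

```bash
python3 -m handwheel '[{"x":-0.02,"y":-0.042,"z":0,"ax":0,"ay":0,"az":0},{"x":-0.043,"y":-0.0905,"z":0,"ax":0,"ay":0,"az":0},{"x":-0.043,"y":-0.0905,"z":0,"ax":0,"ay":0,"az":0},{"x":-0.043,"y":-0.0905,"z":0,"ax":0,"ay":0,"az":0},{"x":-0.043,"y":-0.0905,"z":0,"ax":0,"ay":0,"az":0},{"x":-0.043,"y":-0.0905,"z":0,"ax":0,"ay":0,"az":0},{"x":-0.034,"y":-0.072,"z":0,"ax":0,"ay":0,"az":0},{"x":-0.021,"y":-0.045,"z":0,"ax":0,"ay":0,"az":0}]'
python3 -m handwheel '[{"x":-0.0043,"y":-0.009,"z":0,"ax":0,"ay":0,"az":0},{"x":-0.0043,"y":-0.009,"z":0,"ax":0,"ay":0,"az":0},{"x":-0.0043,"y":-0.009,"z":0,"ax":0,"ay":0,"az":0},{"x":0,"y":0,"z":0,"ax":0,"ay":0,"az":0},{"x":0,"y":0,"z":0,"ax":0,"ay":0,"az":0},{"x":0,"y":0,"z":0,"ax":0,"ay":0,"az":0},{"x":0,"y":0,"z":0,"ax":0,"ay":0,"az":0},{"x":0,"y":0,"z":0,"ax":0,"ay":0,"az":0}]'
python3 -c "
from ptr import *
to((528,17,-188),.3,0,0,0)"
```

```text
clock: 28.95
position: [509.9, -214.5, 102.9]
ee_rot: [0.967, -0.218, 0.127, 0.029]
contact_force: [0.1, 1.5, 1.8]
gripper_width: 24.1
grasp_force: 0.9
clock: 29.75
position: [507.0, -218.8, 101.8]
ee_rot: [0.968, -0.217, 0.125, 0.029]
contact_force: [1.2, 1.4, -0.6]
gripper_width: 24.2
grasp_force: 0.6
t 29.75 grasp s,l,n [ 527.5542   19.1604 -187.9841] shift [-0.0027 -0.0105  0.0011] rows 0.04358779543450044 turn [ 0.0007 -0.0009 -0.    ] rows 0.012043935374795797
j [-0.0681  0.2939 -0.6196  0.2303 -0.4272  0.9984] -> [-0.0732  0.2938 -0.6171  0.2242 -0.4275  1.0086] w 24.19512423048207 F(s,l,n) [ 0.0763  1.7236 -0.7719] grip 0.6015795841813087
```

```bash
python3 -m handwheel '[{"x":-0.0032,"y":-0.0068,"z":0,"ax":0,"ay":0,"az":0},{"x":-0.0032,"y":-0.0068,"z":0,"ax":0,"ay":0,"az":0},{"x":-0.0032,"y":-0.0068,"z":0,"ax":0,"ay":0,"az":0},{"x":0,"y":0,"z":0,"ax":0,"ay":0,"az":0},{"x":0,"y":0,"z":0,"ax":0,"ay":0,"az":0},{"x":0,"y":0,"z":0,"ax":0,"ay":0,"az":0},{"x":0,"y":0,"z":0,"ax":0,"ay":0,"az":0},{"x":0,"y":0,"z":0,"ax":0,"ay":0,"az":0}]'
python3 -c "
from ptr import *
to((528,17,-188),.3,0,0,0)"
```

```text
clock: 30.55
position: [506.0, -221.2, 101.8]
ee_rot: [0.968, -0.217, 0.126, 0.028]
contact_force: [0.3, 13.6, -0.3]
gripper_width: 24.1
grasp_force: 6.3
t 30.55 grasp s,l,n [ 527.6589   16.4912 -188.0119] shift [0.0023 0.0016 0.0009] rows 0.011823627695674617 turn [-0.0001  0.0005 -0.0011] rows 0.01270734610681877
j [-0.0743  0.2935 -0.618   0.2228 -0.4257  1.0124] -> [-0.0732  0.2938 -0.6171  0.2242 -0.4275  1.0086] w 24.079912532460668 F(s,l,n) [-4.8475 12.4392  2.6658] grip 6.254006177186966
```

Shut against the stop at 12 N. Next I'll back off, retreat and verify numerically.

```bash
python3 -m handwheel '[{"x":0.015,"y":0.03,"z":0,"ax":0,"ay":0,"az":0},{"x":0,"y":0,"z":0,"ax":0,"ay":0,"az":0},{"x":-0.02,"y":0.0095,"z":0.085,"ax":0,"ay":0,"az":0},{"x":-0.02,"y":0.0095,"z":0.085,"ax":0,"ay":0,"az":0},{"x":-0.02,"y":0.0095,"z":0.085,"ax":0,"ay":0,"az":0},{"x":-0.02,"y":0.0095,"z":0.085,"ax":0,"ay":0,"az":0},{"x":0,"y":0.05,"z":0.1,"ax":0,"ay":0,"az":0},{"x":0,"y":0.05,"z":0.1,"ax":0,"ay":0,"az":0}]'
python3 -m handwheel '[{"x":-0.02,"y":0.2,"z":0,"ax":0,"ay":0,"az":0},{"x":-0.02,"y":0.2,"z":0,"ax":0,"ay":0,"az":0},{"x":-0.02,"y":0.2,"z":0,"ax":0,"ay":0,"az":0},{"x":-0.02,"y":0.2,"z":0,"ax":0,"ay":0,"az":0},{"x":-0.02,"y":0.2,"z":0,"ax":0,"ay":0,"az":0},{"x":0,"y":0,"z":0,"ax":0,"ay":0,"az":0},{"x":0,"y":0,"z":0,"ax":0,"ay":0,"az":0},{"x":0,"y":0,"z":0,"ax":0,"ay":0,"az":0}]'
python3 - <<'E'
from ptr import *
gauge()
for nm,(y0,y1,x0,x1) in (("top",(185,212,232,248)),("scene",(190,217,262,294))):
    A=cv2.imread(f"pics/{nm}0.png");B=arm.get_image(nm)[:,:,::-1]
    for I in (A,B):
        m=(I[y0:y1,x0:x1].max(2)<60);yy,xx=np.nonzero(m);print(nm,"fin",xx.mean()+x0,yy.mean()+y0,m.sum())
    a,b=[cv2.GaussianBlur(i,(0,0),1.2).astype(int) for i in (A,B)]
    m=(np.abs(a-b).max(2)>35).astype(np.uint8)
    k,_,s_,c_=cv2.connectedComponentsWithStats(m)
    print([(s_[i,4],c_[i].round()) for i in range(1,k) if s_[i,4]>12])
print(arm.read_state()["position"])
E
```

```text
clock: 31.35
position: [491.7, -189.9, 210.8]
ee_rot: [0.967, -0.218, 0.125, 0.029]
contact_force: [0.5, -0.4, 0.3]
gripper_width: 24.5
grasp_force: 0.0
clock: 32.15
position: [472.1, 9.7, 209.9]
ee_rot: [0.967, -0.218, 0.125, 0.029]
contact_force: [0.6, -0.2, 0.1]
gripper_width: 24.2
grasp_force: 0.0
top pointer deg 16.5 contrast 36.2 key 4.64
scene pointer deg 19.5 contrast 47.3 key 4.85
top fin 240.184 198.696 125
top fin 240.375 199.140625 128
[(np.int32(768), array([134., 181.])), (np.int32(2292), array([ 99., 223.])), (np.int32(848), array([ 12., 227.])), (np.int32(15), array([ 61., 228.])), (np.int32(505), array([ 26., 255.])), (np.int32(539), array([  9., 284.])), (np.int32(109), array([  9., 304.])), (np.int32(483), array([107., 376.])), (np.int32(17), array([129., 358.])), (np.int32(170), array([177., 375.])), (np.int32(216), array([179., 393.])), (np.int32(49), array([  1., 409.])), (np.int32(465), array([133., 404.])), (np.int32(435), array([148., 416.]))]
scene fin 277.25773195876286 203.4536082474227 291
scene fin 277.318339100346 203.70934256055364 289
[(np.int32(89), array([28.,  6.])), (np.int32(327), array([103.,   3.])), (np.int32(23), array([145.,   7.])), (np.int32(447), array([86., 27.])), (np.int32(14), array([130.,  12.])), (np.int32(28), array([30., 16.])), (np.int32(3280), array([168.,  65.])), (np.int32(280), array([224., 193.])), (np.int32(1941), array([ 14., 240.])), (np.int32(111), array([ 24., 212.])), (np.int32(165), array([ 65., 295.])), (np.int32(232), array([ 43., 302.]))]
[472.3109   9.7531 209.9756]
```

The fin is back at its starting pixels and the pointer rests in the zone. Nothing around the cup, stamp or tile has changed, so I'm handing in.

```bash
python3 -c "
from bench import arm
print(arm.job_done())"
```

```text
the job is handed in; nothing more can be done
None
```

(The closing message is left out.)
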